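# Sort specimen canisters by heft and hang the batch plate

### The arm

A 6-joint arm with a two-finger parallel gripper is mounted at the origin on the work surface. World frame = base frame: x ahead of the robot, y to its left, z up, the work surface at z = 0. Lengths are in m, angles in rad, forces in N, time in s.
With the tool pointing down it reaches from about 0.35 to 0.85 m from the base axis. Payload 8.1 kg.
Tool frame: the origin (TCP) lies midway between the tips of the shut fingers; the grasp point (between the pads) lies 19 mm behind it (robot.tcp_to_grasp is the distance from the TCP to the grasp point, in m); x points along the fingers, y is the direction in which the jaws open and shut, and the axes are right-handed (so a half turn about x gives the same grasp; the last joint's range is limited). The gripper opens to 93 mm and grips with 3 to 60 N. Pads are 15 mm wide; open, the fingers measure 128 mm over their backs; the gripper's body (75 mm by 188 mm) begins 65 mm behind the grasp point.
Start: joints at [-1.323, 0.13, 1.488, -0, 1.523, -0.085], TCP at [0.196, -0.567, 0.219] pointing down, gripper open.
Joint ranges: [-2.96, 2.96], [-0.89, 2.26], [0.02, 2.5], [-1.34, 4.48], [0, 2.73], [-2.66, 2.66]. Speed limits (rad/s): [2.39, 2.39, 2.79, 3.14, 3.14, 3.14].

### API

Orientations are given as a rotation vector (axis times angle).
In Python, from plant import robot gives the robot as it stands.
- The arm moves only by the tool play_rows, never from a script. Its argument "plan" is a list of rows, each an object with "slide": the shift along the world's x, y, z as a fraction of full scale, a list of three; "roll": the turn about the world's z as a fraction of full scale; "fingers": the gripper command: -1 is shut, 1 is fully open, values between are in proportion. A call has 1 to 20 rows; each row shifts and turns the commanded pose from where the row before left it; what a row does not reach is not made up. Full scale, the value 1, is 30 mm for a shift and 8 degrees for a turn. A row lasts 1/8 s, in which the tool goes at most 62.5 mm and 10.7 degrees, less where a joint would pass 70% of its speed; a pose out of reach is approached as far as the arm can. A call with a number of a shift or a turn outside -1 to 1 is refused whole. A call with a gripper value outside its range is refused whole. The fingers move at their own pace and stop on an object; "squeeze" is the grip in N (left out, the last holds). Time passes only in rows, so rows that do not move let the fingers close. It gives the time, the measured TCP pose, the force and the opening at its end, in the units of the state.
- robot.read_state(): the state, without advancing time (a new reading comes with each control period).
- robot.read_camera(name): name is "side" or "top"; returns the picture (480x640x3 uint8, red, green, blue); there is no depth.
- robot.get_calibration(name): a dict with "fx", "fy", "cx", "cy" (pixels), "R" (3x3) and "t" (3): a world point X has camera coordinates R X + t. Camera axes: x right, y down, z forward; pixel columns grow to the right and rows downward; lengths in m; the calibration is good to about 2 mm. A picture is of the moment at which its call begins. get_calibration takes no time and is no camera call.
- robot.close_job(): hands the job in, once; it reports no verdict.
Trained networks look in the newest picture that a camera, given by its name, has taken for a name from the list of things; names that differ only in an ending like _2 or _b are one class to them, and where a whole thing is asked for, a point or a joint stands for the part that bears it (a point fixed in the world has none). Each returns a list of dicts, best first, with "p" (0 to 1); they miss things now and then, are a little off and sometimes report something else, mostly with a low value. They report only what shows in the picture. A call takes as long as a camera call.
- robot.boxes_of(camera, target): "extent" ([centre column, centre row, width, height] in pixels, round what is visible of it).
- robot.regions_of(camera, target): "region" (480x640 bool, what is visible of it) and "extent" ([centre column, centre row, width, height] in pixels, round what is visible of it).
- robot.mark_of(camera, target): "point" ([column, row] in pixels: a listed point, or the origin of a listed thing).
The state is a dict: "t": time; "q": joint angles; "dq": joint speeds; "joint_torque": joint torques, N m; "tool_pos": TCP position; "orientation": TCP orientation; "force": force on the tool from outside, world axes, zero at the start; "wrist_torque": the same for the moment, N m; "opening": finger opening in m.
Only numpy, scipy, OpenCV 4.12 (cv2) and the standard library are available. Lean on these libraries where they do the work, as an engineer would, in place of code of your own. Each camera call takes 0.05 s, during which the arm holds its last target.

### The job

Lift each sealed canister on the bench to judge by its weight whether it is full or empty: stand the full ones upright in the grey tray that has the stud board at its far side, and the empty ones upright in the plain tray. Only when all are sorted, take the keyhole plate from its rack and hang it on that board's stud to release the batch: press the large end of the keyhole over the stud head, slide the plate down until it locks, and let go. Leave everything else on the bench where it is.

Things in the scene. Friction and masses are not known exactly. Their poses are not given: they have to be found in the camera images.
- canister_1: Sealed steel canister standing on the bench: cylinder 62 mm in diameter, 72 mm tall, grey lid flush with its sides; origin at the centre of its underside, z up. All look alike; full ones weigh 0.53 to 0.72 kg, empty ones 0.14 to 0.19 kg. 4 to 6 of the six are present (None if absent), some full, some empty; the number says nothing of the fill.
- canister_2: Sealed steel canister standing on the bench: cylinder 62 mm in diameter, 72 mm tall, grey lid flush with its sides; origin at the centre of its underside, z up. All look alike; full ones weigh 0.53 to 0.72 kg, empty ones 0.14 to 0.19 kg. 4 to 6 of the six are present (None if absent), some full, some empty; the number says nothing of the fill.
- canister_3: Sealed steel canister standing on the bench: cylinder 62 mm in diameter, 72 mm tall, grey lid flush with its sides; origin at the centre of its underside, z up. All look alike; full ones weigh 0.53 to 0.72 kg, empty ones 0.14 to 0.19 kg. 4 to 6 of the six are present (None if absent), some full, some empty; the number says nothing of the fill.
- canister_4: Sealed steel canister standing on the bench: cylinder 62 mm in diameter, 72 mm tall, grey lid flush with its sides; origin at the centre of its underside, z up. All look alike; full ones weigh 0.53 to 0.72 kg, empty ones 0.14 to 0.19 kg. 4 to 6 of the six are present (None if absent), some full, some empty; the number says nothing of the fill.
- canister_5: Sealed steel canister standing on the bench: cylinder 62 mm in diameter, 72 mm tall, grey lid flush with its sides; origin at the centre of its underside, z up. All look alike; full ones weigh 0.53 to 0.72 kg, empty ones 0.14 to 0.19 kg. 4 to 6 of the six are present (None if absent), some full, some empty; the number says nothing of the fill.
- canister_6: Sealed steel canister standing on the bench: cylinder 62 mm in diameter, 72 mm tall, grey lid flush with its sides; origin at the centre of its underside, z up. All look alike; full ones weigh 0.53 to 0.72 kg, empty ones 0.14 to 0.19 kg. 4 to 6 of the six are present (None if absent), some full, some empty; the number says nothing of the fill.
- queue_tray: Tray for full canisters: grey plastic, 190 x 190 mm, 20 mm high, walls and floor 5 mm thick, open on top, fixed; origin under its centre, x away from the robot (within 10 degrees), z up. May be left or right. Behind its far wall an aluminium stud board, 70 mm wide, 12 mm thick, 106 mm tall, its front face (to -x) 149 mm from the origin, on a 5 mm high foot.
- return_tray: Tray for empty canisters: grey plastic, no board, 190 x 190 mm, 20 mm high, walls and floor 5 mm thick, open on top, fixed; origin under its centre, x away from the robot (within 10 degrees), z up. May be left or right.
- stud (a point): Point on the axis of the stud that sticks out of the board's front face towards -x of queue_tray, 88 mm above the bench, on the tray's mid line, 7 mm in front of the board's face and 7 mm behind the head. Shank 8 mm in diameter and 14 mm long, then a round head 18 mm in diameter and 5 mm thick. A hung plate's mid plane lies within 3 mm of this point.
- plate: Keyhole plate, 0.15 kg, 8 mm thick (x), aluminium square 100 mm wide (y) and 100 mm tall (z), with a black grip tab 36 mm wide on top, from 100 to 150 mm height, also 8 mm thick. Origin at the middle of its lower edge, z up. Front and back are alike. It starts upright in plate_rack. The keyhole's large end is below, its narrow slot runs up from it.
- plate_hole (a point): Centre of the keyhole's large end (24 mm wide, eight-sided), 45 mm above the plate's lower edge, in mid thickness.
- plate_slot_end (a point): Where the stud's axis lies when the plate hangs locked: 77 mm above the plate's lower edge, 32 mm above plate_hole, in mid thickness. The slot between is 12 mm wide and ends 4 mm above this point.
- plate_tab (a point): Grip point in the tab, 133 mm above the plate's lower edge, 17 mm below the tab's top, in mid thickness.
- plate_rack: Grey rack fixed to the bench behind the canisters: base 70 x 120 x 8 mm with two upright lips 100 mm wide (y), reaching 45 mm above the bench, with a 10 mm slot between, in which the plate stands 8 mm above the bench. Origin under its centre; the slot runs along its y. To be cleared, the plate must rise 40 mm.
- oil_jar: Bystander: small jar, 48 mm in diameter, 70 mm tall. Leave it.
- test_weight: Bystander: brass cylinder, 44 mm in diameter, 45 mm tall. Leave it.
- tape_roll: Bystander: cardboard ring lying flat, 50 mm in diameter, 20 mm tall. Leave it.
- gauge_block: Bystander: steel block 40 x 40 mm, 30 mm tall. Leave it.

How it is judged:
By the outcome, as a careful person would: the job done as asked, in the order asked, and still so for the second after the job is handed in, with the robot touching nothing.
Of canister_1, canister_2, canister_3, canister_4, canister_5, canister_6 only 4 to 6 are there at a start; the rules pass over those that are not, and their reading is None.
At some moment in a run one of canister_1, canister_2, canister_3, canister_4, canister_5, canister_6 may be knocked a few centimetres aside while the robot is not near it.
It also fails if it takes over 210 s, if anything falls off the work surface, if the arm or the gripper's body presses on something with over 40 N, if the wrist force passes 120 N, or if a joint passes its speed limit or range.

## Working session

There is one attempt and no reset: what is moved stays moved. The work goes in short steps, Python scripts to look and compute and a tool call to move; the robot and the scene stay as the last step left them, time stands still between calls to the robot, and variables do not carry over. Pictures are saved under pics/ and viewed, and the job is handed in when it is done.

Besides the shell and the picture viewer there is one more tool, called after ">>>" by a JSON object that holds its "api" and its "payload". play_rows: Moves the arm, as the interface text tells. Its arguments: {"type":"object","properties":{"plan":{"type":"array","items":{"type":"object","properties":{"slide":{"type":"array","items":{"type":"number","minimum":-1,"maximum":1}},"roll":{"type":"number","minimum":-1,"maximum":1},"fingers":{"type":"number"}}}},"squeeze":{"type":"number"}},"required":["plan"]}

```bash
ls; mkdir -p pics; python3 - <<'E'
from plant import robot
import cv2
print(robot.read_state())
for n in("side","top"):
    im=robot.read_camera(n); cv2.imwrite(f"pics/{n}0.png",im[:,:,::-1]); print(n,robot.get_calibration(n))
E
```

```text
pics
{'t': 0.0, 'q': array([-1.32340668e+00,  1.31149532e-01,  1.48927817e+00,  1.41254411e-05,
        1.52299031e+00, -8.54227066e-02]), 'dq': array([ 0.0011238 , -0.00092382, -0.00140192,  0.00186107,  0.00161175,
        0.00109551]), 'joint_torque': array([ 2.03500407e-03, -5.59834027e+01, -4.91767395e+01,  7.70093920e-02,
        3.53090989e-02, -1.54139789e-04]), 'tool_pos': array([ 0.19589541, -0.56652024,  0.21759501]), 'orientation': array([ 2.04169249,  0.34482851, -2.04196909]), 'force': array([ 0.11759818, -0.02791312,  1.07762924]), 'wrist_torque': array([-0.00063246,  0.00848637,  0.03217739]), 'opening': 0.09297353463786433}
side {'fx': 444.3400290691093, 'fy': 444.3400290691093, 'cx': 316.8318945927484, 'cy': 239.18598269181064, 'R': array([[ 0.955508  , -0.29494368,  0.00356291],
       [-0.19150493, -0.62950143, -0.75302975],
       [ 0.22434422,  0.71884364, -0.65797682]]), 't': array([-0.54269332,  0.19256808,  0.76182101])}
top {'fx': 598.8975292168325, 'fy': 598.8975292168325, 'cx': 327.57532885280926, 'cy': 241.99605438889034, 'R': array([[ 2.27344727e-02, -9.99724961e-01,  5.75724970e-03],
       [-9.71813678e-01, -2.34506627e-02, -2.34580992e-01],
       [ 2.34651484e-01, -2.61898866e-04, -9.72079530e-01]]), 't': array([0.0087931 , 0.61134249, 1.01745108])}
```

View pics/side0.png

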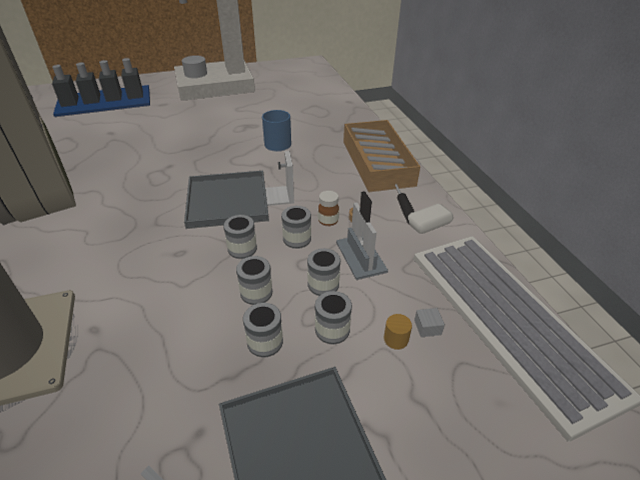

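View pics/top0.png

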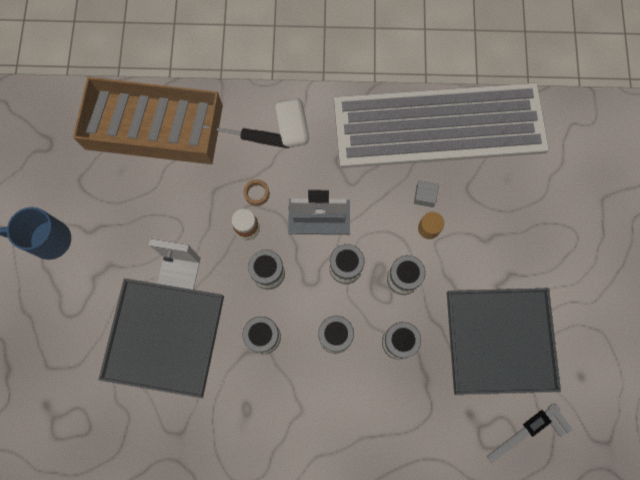

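```bash
cat > h.py <<'E'
import numpy as np, cv2
from plant import robot
from scipy.optimize import least_squares
C={n:robot.get_calibration(n) for n in("side","top")}
def ray(n,p):
    c=C[n]; d=np.array([(p[0]-c['cx'])/c['fx'],(p[1]-c['cy'])/c['fy'],1.]); R=c['R']; o=-R.T@c['t']; d=R.T@d; return o,d/np.linalg.norm(d)
def atz(n,p,z):
    o,d=ray(n,p); return o+d*(z-o[2])/d[2]
def proj(n,X):
    c=C[n]; v=c['R']@np.asarray(X,float)+c['t']; return np.array([c['fx']*v[0]/v[2]+c['cx'],c['fy']*v[1]/v[2]+c['cy']])
def tri(ps,pt):
    (o1,d1),(o2,d2)=ray("side",ps),ray("top",pt)
    A=np.stack([d1,-d2],1); s=np.linalg.lstsq(A,o2-o1,rcond=None)[0]
    a,b=o1+s[0]*d1,o2+s[1]*d2; return (a+b)/2,np.linalg.norm(a-b)
def snap(n,f):
    im=robot.read_camera(n); cv2.imwrite(f"pics/{f}.png",np.ascontiguousarray(im[:,:,::-1])); return im
E
python3 - <<'E'
from h import *
np.set_printoptions(precision=3,suppress=True)
for n in("side","top"):
    for t in "canister_1 queue_tray return_tray stud plate plate_hole plate_slot_end plate_tab plate_rack oil_jar test_weight tape_roll gauge_block".split():
        for m in robot.mark_of(n,t):
            if m['p']>.2: print(n,t,round(m['p'],2),np.array(m['point']),atz(n,m['point'],0))
    for m in robot.boxes_of(n,"canister_1"): print(n,"box",round(m['p'],2),np.array(m['extent']))
print(robot.read_state()['t'])
E
```

```text
side canister_1 0.77 [263. 344.] [ 0.434 -0.117  0.   ]
side canister_1 0.68 [297.  236.7] [0.566 0.143 0.   ]
side canister_1 0.64 [259.5 293.5] [0.452 0.001 0.   ]
side canister_1 0.63 [242.7 248.8] [0.443 0.138 0.   ]
side canister_1 0.62 [332.2 327.8] [ 0.56  -0.119  0.   ]
side canister_1 0.62 [322.4 285.1] [ 0.575 -0.014  0.   ]
side queue_tray 0.79 [223.9 202.4] [0.428 0.319 0.   ]
side queue_tray 0.47 [329.3 219.8] [0.654 0.179 0.   ]
side queue_tray 0.38 [298.5 238.4] [0.567 0.136 0.   ]
side return_tray 0.63 [299.1 444.9] [ 0.447 -0.304 -0.   ]
side stud 0.86 [279.7 163.2] [0.601 0.455 0.   ]
side plate 0.85 [360.7 260.6] [0.674 0.029 0.   ]
side plate_slot_end 0.7 [358.1 224.4] [0.712 0.144 0.   ]
side plate_tab 0.91 [365.3 203. ] [0.759 0.216 0.   ]
side plate_tab 0.74 [258.2 293.3] [0.449 0.002 0.   ]
side plate_tab 0.36 [224.  199.8] [0.43  0.329 0.   ]
side plate_rack 0.72 [359.4 258.7] [0.673 0.036 0.   ]
side oil_jar 0.61 [364.9 201.6] [0.76  0.221 0.   ]
side oil_jar 0.58 [328.7 219.3] [0.653 0.181 0.   ]
side test_weight 0.78 [396.  340.3] [ 0.659 -0.177  0.   ]
si
[... 1245 characters left out ...]
0.142 0.   ]
top plate_slot_end 0.8 [317.7 205.1] [0.703 0.044 0.   ]
top plate_tab 0.79 [319.6 192.9] [0.728 0.041 0.   ]
top plate_rack 0.73 [315.3 215.7] [0.681 0.048 0.   ]
top oil_jar 0.78 [248.2 229.9] [0.649 0.179 0.   ]
top oil_jar 0.35 [315.6 205.8] [0.701 0.048 0.   ]
top test_weight 0.71 [428.6 231.3] [ 0.655 -0.174  0.   ]
top tape_roll 0.6 [261.6 195.9] [0.719 0.156 0.   ]
top gauge_block 0.81 [425.1 196.7] [ 0.726 -0.168  0.   ]
top gauge_block 0.27 [318.3 215.8] [0.681 0.043 0.   ]
top box 0.82 [346.5 265.8  31.3  39.6]
top box 0.78 [403.1 341.4  43.2  35.7]
top box 0.75 [267.8 270.3  37.4  38.2]
top box 0.74 [406.4 273.1  35.9  41.8]
top box 0.56 [260.8 333.   39.3  36.8]
1.5
```

```bash
cat >> h.py <<'E'
def blobs(n,im):
    g=im.max(axis=2); m=(g<45).astype(np.uint8)
    k,l,s,c=cv2.connectedComponentsWithStats(m)
    out=[]
    for i in range(1,k):
        if 120<s[i,4]<900 and s[i,2]<45 and s[i,3]<45:
            cs,_=cv2.findContours((l==i).astype(np.uint8),cv2.RETR_EXTERNAL,cv2.CHAIN_APPROX_NONE)
            h=cv2.convexHull(cs[0]); M=cv2.moments(h)
            out.append((M['m10']/M['m00'],M['m01']/M['m00'],s[i,4],s[i,2],s[i,3]))
    return out
def lids(ims,imt):
    """list of (xyz, gap)"""
    bs,bt=blobs("side",ims),blobs("top",imt); r=[]
    for b in bt:
        best=min(((tri(a[:2],b[:2]),a) for a in bs),key=lambda q:q[0][1])
        r.append((*best[0],atz("top",b[:2],.072)[:2],b))
    return r
E
python3 - <<'E'
from h import *
np.set_printoptions(precision=4,suppress=True)
a=cv2.imread("pics/side0.png")[:,:,::-1];b=cv2.imread("pics/top0.png")[:,:,::-1]
print(np.array(blobs("side",a)))
for r in lids(a,b): print(r[0],round(r[1],4),r[2],np.array(r[3]))
E
python3 - <<'E'
import cv2
a=cv2.imread("pics/top0.png")
cv2.imwrite("pics/c1.png",cv2.resize(a[225:405,85:285],None,fx=4,fy=3.3,interpolation=cv2.INTER_CUBIC)[:600])
cv2.imwrite("pics/c2.png",cv2.resize(a[170:290,220:380],None,fx=5,fy=5,interpolation=cv2.INTER_CUBIC)[:600])
a=cv2.imread("pics/side0.png")
cv2.imwrite("pics/c3.png",cv2.resize(a[140:290,260:420],None,fx=4,fy=4,interpolation=cv2.INTER_CUBIC)[:600])
E
```

```text
[[365.3873 206.4562 224.      12.      30.    ]
 [295.967  213.215  131.      19.      11.    ]
 [238.6613 223.0615 161.      20.      11.    ]
 [323.5694 258.3733 216.      21.      14.    ]
 [252.9444 266.4692 149.      21.      14.    ]
 [333.0349 303.6355 331.      23.      18.    ]
 [261.6537 316.0493 352.      24.      19.    ]]
[0.7761 0.1594 0.0482] 0.088 [0.8134 0.1535] [261.4284 136.9443 386.      41.      17.    ]
[0.6787 0.0417 0.1322] 0.0006 [0.6985 0.0428] [318.0487 196.0019 203.      19.      11.    ]
[ 0.5776 -0.0123  0.0714] 0.001 [ 0.578  -0.0124] [346.7736 260.2506 337.      21.      21.    ]
[0.5637 0.1355 0.072 ] 0.0005 [0.5639 0.1355] [264.6525 265.9985 345.      22.      21.    ]
[ 0.559  -0.1228  0.0716] 0.001 [ 0.5594 -0.1228] [407.907  271.7873 349.      21.      21.    ]
[0.4425 0.1382 0.0718] 0.0006 [0.4428 0.1382] [259.8752 333.6517 372.      23.      22.    ]
[0.4466 0.0049 0.0715] 0.0011 [0.4471 0.0049] [335.8229 332.9493 365.      22.      22.    ]
[ 0.4242 -0.09    0.2533] 0.0004 [ 0.4387 -0.1134] [403.1691 339.3735 391.      23.      22.    ]
[ 0.3651 -0.2397  0.3766] 0.0938 [ 0.3036 -0.3401] [536.903  422.7221 254.      27.      25.    ]
```

View pics/c1.png

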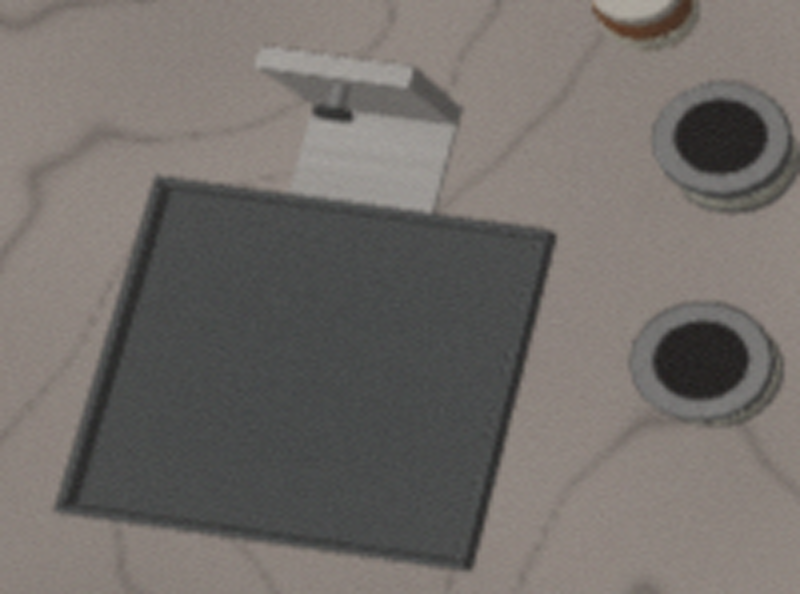

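View pics/c2.png

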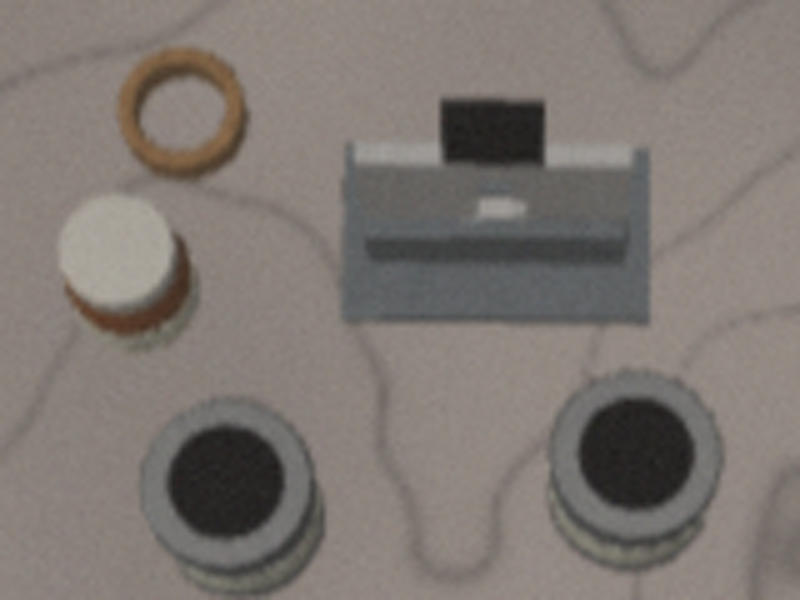

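View pics/c3.png

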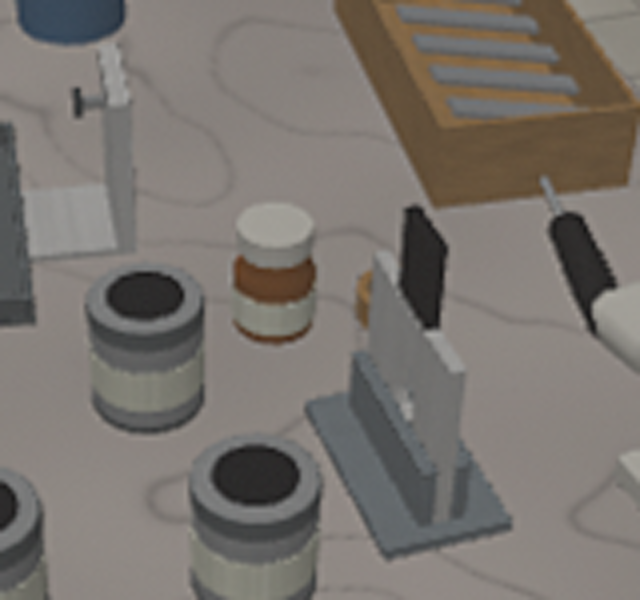

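```bash
python3 - <<'E'
from h import *
from scipy.spatial.transform import Rotation as Ro
np.set_printoptions(precision=4,suppress=True)
s=robot.read_state(); print("jaw",Ro.from_rotvec(s['orientation']).as_matrix())
im=cv2.imread("pics/top0.png"); ims=cv2.imread("pics/side0.png")
for n,col in (("top",im),("side",ims)):
  for t in("queue_tray","return_tray"):
    r=robot.regions_of(n,t)[0]; m=r['region'].astype(np.uint8)
    cs,_=cv2.findContours(m,cv2.RETR_EXTERNAL,cv2.CHAIN_APPROX_NONE); c=max(cs,key=cv2.contourArea)
    cv2.drawContours(col,[c],-1,(0,0,255),1)
    h=cv2.convexHull(c)[:,0,:].astype(np.float32)
    W=np.array([atz(n,p,.02)[:2] for p in h],np.float32)
    q=cv2.minAreaRect(W); print(n,t,r['p'],cv2.contourArea(c),np.array(q[0]),np.array(q[1]),q[2]);print(cv2.boxPoints(q))
cv2.imwrite("pics/t1.png",im); cv2.imwrite("pics/t2.png",ims)
print(tri((261.65,316.05),(403.17,339.37)))
E
```

```text
jaw [[ 0.      0.3267 -0.9451]
 [ 0.     -0.9451 -0.3267]
 [-1.     -0.     -0.    ]]
top queue_tray 0.93 12528.0 [0.4793 0.3179] [0.1955 0.2737] 81.94684600830078
[[0.3301 0.2403]
 [0.6011 0.202 ]
 [0.6285 0.3955]
 [0.3575 0.4339]]
top return_tray 0.84 10565.5 [ 0.4463 -0.3026] [0.1899 0.1943] 3.244321584701538
[[ 0.346  -0.211 ]
 [ 0.357  -0.405 ]
 [ 0.5466 -0.3942]
 [ 0.5356 -0.2002]]
side queue_tray 0.9 4363.5 [0.479  0.3484] [0.2979 0.2653] 80.86477661132812
[[0.3244 0.2224]
 [0.5863 0.1803]
 [0.6336 0.4744]
 [0.3717 0.5165]]
side return_tray 0.69 13147.0 [ 0.4438 -0.3025] [0.1918 0.183 ] 2.7933545112609863
[[ 0.3435 -0.2158]
 [ 0.3524 -0.3986]
 [ 0.544  -0.3893]
 [ 0.5351 -0.2065]]
(array([ 0.4382, -0.1135,  0.0713]), np.float64(0.00115446474469356))
```

View pics/t1.png

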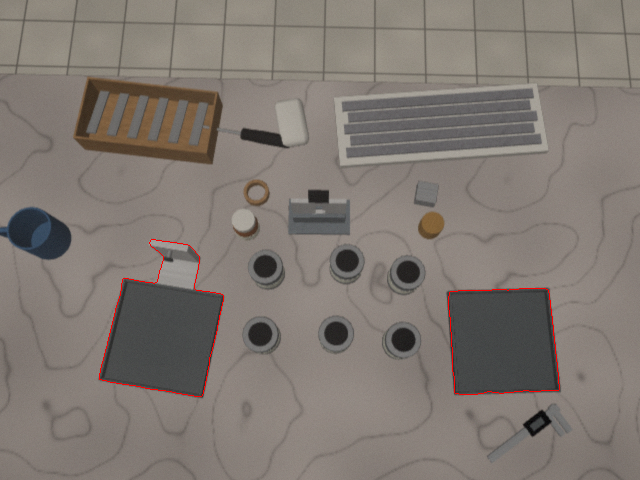

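```bash
python3 - <<'E'
from h import *
np.set_printoptions(precision=4,suppress=True)
im=cv2.imread("pics/top0.png")
# outer rim corners by line fits to the region contour of the tray, picks as seeds
for name,P in (("queue",[(125,279.5),(223.3,296.2),(202.5,396.8),(100,379.5)]),("return",[(447,291),(549,289),(559,390),(455,394)])):
    W=np.array([atz("top",p,.02)[:2] for p in P]); 
    print(name,W.mean(0)); e1=W[0]-W[3];e2=W[1]-W[2]; print(np.linalg.norm(np.diff(np.r_[W,W[:1]],axis=0),axis=1), [np.degrees(np.arctan2(e[1],e[0])) for e in(e1,e2)], [np.degrees(np.arctan2(e[1],e[0]))-90 for e in (W[0]-W[1],W[3]-W[2])])
E
```

```text
queue [0.4369 0.3217]
[0.1884 0.1844 0.1889 0.1856] [np.float64(-8.17782802732166), np.float64(-8.03037859194491)] [np.float64(-8.298639402597132), np.float64(-7.922254934240854)]
return [ 0.4459 -0.3031]
[0.1921 0.1843 0.1886 0.1874] [np.float64(3.0354943412449416), np.float64(1.9537975346931922)] [np.float64(2.4850884669337177), np.float64(3.4274412457858148)]
```

>>> {"api": "play_rows", "payload": {"plan": [{"slide": [0.3,0.7,0.3],"roll": -1,"fingers": 1},{"slide": [0.3,0.9,0.2],"roll": -1,"fingers": 1},{"slide": [0.3,1,0],"roll": -0.4,"fingers": 1},{"slide": [0.4,1,0],"roll": 0,"fingers": 1},{"slide": [0.4,1,0],"roll": 0,"fingers": 1},{"slide": [0.4,1,0],"fingers": 1},{"slide": [0.4,1,0],"fingers": 1},{"slide": [0.4,1,0],"fingers": 1},{"slide": [0.4,1,0],"fingers": 1},{"slide": [0.4,1,0],"fingers": 1},{"slide": [0.4,1,0],"fingers": 1},{"slide": [0.4,1,0],"fingers": 1},{"slide": [0.4,1,0],"fingers": 1},{"slide": [0.4,1,0],"fingers": 1}]}}

```text
$.plan[5]: bad value
```

>>> {"api": "play_rows", "payload": {"plan": [{"slide": [0.54,1,0],"roll": -1,"fingers": 1},{"slide": [0.54,1,0],"roll": -1,"fingers": 1},{"slide": [0.54,1,0],"roll": -0.39,"fingers": 1},{"slide": [0.54,1,0],"roll": 0,"fingers": 1},{"slide": [0.54,1,0],"roll": 0,"fingers": 1},{"slide": [0.54,1,0],"roll": 0,"fingers": 1},{"slide": [0.54,1,0],"roll": 0,"fingers": 1},{"slide": [0.54,1,0],"roll": 0,"fingers": 1},{"slide": [0.54,1,0],"roll": 0,"fingers": 1},{"slide": [0.54,1,0],"roll": 0,"fingers": 1},{"slide": [0.54,1,0],"roll": 0,"fingers": 1},{"slide": [0.54,1,0],"roll": 0,"fingers": 1},{"slide": [0.54,1,0],"roll": 0,"fingers": 1},{"slide": [0.54,1,0],"roll": 0,"fingers": 1},{"slide": [0.54,1,0],"roll": 0,"fingers": 1},{"slide": [0,0.1,-0.7],"roll": 0,"fingers": 1},{"slide": [0,0,-1],"roll": 0,"fingers": 1},{"slide": [0,0,-1],"roll": 0,"fingers": 1},{"slide": [0,0,0],"roll": 0,"fingers": 1},{"slide": [0,0,0],"roll": 0,"fingers": 1}], "squeeze": 30}}

```text
t: 4.2
tool_pos: [0.4396, -0.1143, 0.1389]
orientation: [-2.222, 0.002, 2.22]
force: [-0.3, 0.0, 0.7]
opening: 0.0932
```

>>> {"api": "play_rows", "payload": {"plan": [{"slide": [0,0.03,-1],"roll": 0,"fingers": 1},{"slide": [0,0,-1],"roll": 0,"fingers": 1},{"slide": [0,0,-1],"roll": 0,"fingers": 1},{"slide": [0,0,-0.55],"roll": 0,"fingers": 1},{"slide": [0,0,0],"roll": 0,"fingers": 1},{"slide": [0,0,0],"roll": 0,"fingers": -1},{"slide": [0,0,0],"roll": 0,"fingers": -1},{"slide": [0,0,0],"roll": 0,"fingers": -1},{"slide": [0,0,0],"roll": 0,"fingers": -1},{"slide": [0,0,0.5],"roll": 0,"fingers": -1},{"slide": [0,0,1],"roll": 0,"fingers": -1},{"slide": [0,0,1],"roll": 0,"fingers": -1},{"slide": [0,0,0.7],"roll": 0,"fingers": -1},{"slide": [0,0,0],"roll": 0,"fingers": -1},{"slide": [0,0,0],"roll": 0,"fingers": -1},{"slide": [0,0,0],"roll": 0,"fingers": -1}]}}

```text
t: 6.2
tool_pos: [0.4381, -0.1128, 0.1258]
orientation: [-2.218, 0.0, 2.223]
force: [0.6, -0.2, -1.9]
opening: 0.0613
```

```bash
cat > look.py <<'E'
import sys
from h import *
np.set_printoptions(precision=4,suppress=True)
k=sys.argv[1]
a=snap("side",k+"s"); f=[robot.read_state()]; b=snap("top",k+"t"); f.append(robot.read_state())
print("t",f[1]['t'],"tcp",f[1]['tool_pos'],"F",f[0]['force'],f[1]['force'],"tau",f[1]['wrist_torque'],"op",f[1]['opening'])
for r in lids(a,b):
    if r[2][0]<.66: print(r[0],round(r[1],4),"top@.072",r[2],np.array(r[3]))
cv2.imwrite(f"pics/{k}.png",np.ascontiguousarray(np.hstack([cv2.resize(a,(400,300),interpolation=cv2.INTER_AREA),cv2.resize(b,(400,300),interpolation=cv2.INTER_AREA)])[:,:,::-1]))
E
python3 look.py l1
```

```text
t 6.3 tcp [ 0.4384 -0.1129  0.1261] F [ 0.6677 -0.527  -1.8994] [ 0.6716  0.2717 -1.4438] tau [ 0.0249 -0.0312  0.0304] op 0.06195467395541462
[ 0.5775 -0.0126  0.0716] 0.0011 top@.072 [ 0.5779 -0.0126] [346.9142 260.2941 340.      21.      21.    ]
[0.5635 0.1352 0.0724] 0.0005 top@.072 [0.5638 0.1352] [264.8187 266.0577 336.      21.      21.    ]
[0.5    0.1258 0.0855] 0.1187 top@.072 [0.4427 0.1385] [259.6945 333.7059 372.      22.      22.    ]
[ 0.4826 -0.0011  0.1834] 0.0915 top@.072 [0.447  0.0049] [335.8157 332.9914 373.      22.      21.    ]
[ 0.3916 -0.2484  0.3894] 0.1489 top@.072 [ 0.3036 -0.3402] [536.9729 422.6967 254.      27.      25.    ]
```

View pics/l1.png

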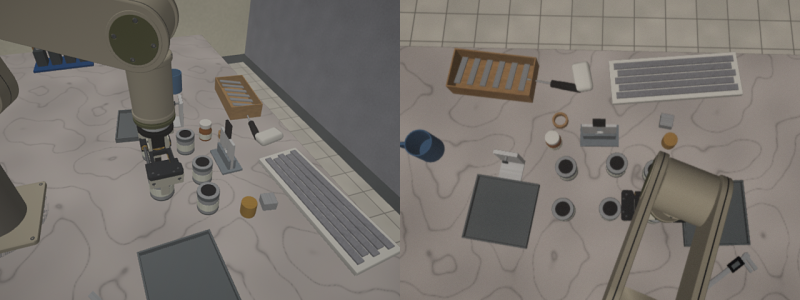

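>>> {"api": "play_rows", "payload": {"plan": [{"slide": [0.13,-0.5,0],"roll": 0,"fingers": -1},{"slide": [0.25,-0.95,0],"roll": 0,"fingers": -1},{"slide": [0.25,-0.95,0],"roll": 0,"fingers": -1},{"slide": [0.25,-0.95,0],"roll": 0,"fingers": -1},{"slide": [0.25,-0.95,0],"roll": 0,"fingers": -1},{"slide": [0.25,-0.95,0],"roll": 0,"fingers": -1},{"slide": [0.25,-0.95,0],"roll": 0,"fingers": -1},{"slide": [0.25,-0.95,0],"roll": 0,"fingers": -1},{"slide": [0.22,-0.86,0],"roll": 0,"fingers": -1},{"slide": [0,0,0],"roll": 0,"fingers": -1},{"slide": [0,0,0],"roll": 0,"fingers": -1},{"slide": [0,0,0],"roll": 0,"fingers": -1}]}}

```text
t: 7.8
tool_pos: [0.5018, -0.3529, 0.1269]
orientation: [-2.221, -0.0, 2.221]
force: [0.2, 0.3, -1.2]
opening: 0.0618
```

```bash
python3 look.py l2
```

```text
t 7.9 tcp [ 0.502  -0.3529  0.1272] F [-0.0722 -0.4685 -1.3894] [-0.3316  0.0546 -1.8435] tau [ 0.0334 -0.016  -0.0624] op 0.0619497518520435Traceback (most recent call last):
  File "look.py", line 7, in <module>
    for r in lids(a,b):
             ~~~~^^^^^
  File "h.py", line 31, in lids
    best=min(((tri(a[:2],b[:2]),a) for a in bs),key=lambda q:q[0][1])
ValueError: min() iterable argument is empty
```

>>> {"api": "play_rows", "payload": {"plan": [{"slide": [0,0,-1],"roll": 0,"fingers": -1},{"slide": [0,0,-1],"roll": 0,"fingers": -1},{"slide": [0,0,-0.6],"roll": 0,"fingers": -1},{"slide": [0,0,-0.2],"roll": 0,"fingers": -1},{"slide": [0,0,-0.1],"roll": 0,"fingers": -1},{"slide": [0,0,0],"roll": 0,"fingers": -1}]}}

```text
t: 8.65
tool_pos: [0.5026, -0.354, 0.0411]
orientation: [2.223, -0.002, -2.22]
force: [0.5, 0.2, -1.0]
opening: 0.0615
```

>>> {"api": "play_rows", "payload": {"plan": [{"slide": [0,0,-0.08],"roll": 0,"fingers": -1},{"slide": [0,0,0],"roll": 0,"fingers": 1},{"slide": [0,0,0],"roll": 0,"fingers": 1},{"slide": [0,0,0],"roll": 0,"fingers": 1},{"slide": [0,0,0.5],"roll": 0,"fingers": 1},{"slide": [0,0,1],"roll": 0,"fingers": 1},{"slide": [0,0,1],"roll": 0,"fingers": 1},{"slide": [0,0.3,0.8],"roll": 0,"fingers": 1},{"slide": [0.24,0.95,0],"roll": 0,"fingers": 1},{"slide": [0.24,0.95,0],"roll": 0,"fingers": 1},{"slide": [0.24,0.95,0],"roll": 0,"fingers": 1},{"slide": [0.24,0.95,0],"roll": 0,"fingers": 1},{"slide": [0.24,0.95,0],"roll": 0,"fingers": 1},{"slide": [0.24,0.95,0],"roll": 0,"fingers": 1},{"slide": [0.24,0.95,0],"roll": 0,"fingers": 1},{"slide": [0.24,0.75,0],"roll": 0,"fingers": 1},{"slide": [0,0,0],"roll": 0,"fingers": 1},{"slide": [0,0,0],"roll": 0,"fingers": 1}]}}

```text
t: 10.9
tool_pos: [0.5598, -0.1231, 0.1375]
orientation: [-2.222, 0.002, 2.221]
force: [0.0, -0.0, 0.5]
opening: 0.0931
```

```bash
sed -i 's/    for b in bt:/    for b in (bt if bs else []):/; s/^    bs,bt=/    bs,bt=/' h.py; sed -i 's/^    for b in (bt if bs else \[\])/    for b in (bt if bs else [])/' h.py; python3 look.py l3
```

```text
t 11.0 tcp [ 0.5595 -0.1234  0.1371] F [-0.3155 -0.6787 -0.5483] [ 0.494  -0.099  -0.4629] tau [ 0.0523  0.0114 -0.0152] op 0.09323845154175739
[ 0.5453 -0.183   0.2791] 0.0122 top@.072 [ 0.5838 -0.2313] [467.71   259.9512 699.      36.      33.    ]
[ 0.577  -0.0126  0.0676] 0.0038 top@.072 [ 0.578  -0.0127] [346.9658 260.2612 335.      21.      21.    ]
[0.5648 0.1345 0.0761] 0.0033 top@.072 [0.5639 0.1351] [264.8829 266.0026 312.      21.      21.    ]
[ 0.5556 -0.1233  0.0718] 0.0054 top@.072 [ 0.5528 -0.1228] [407.9626 275.4326 203.      21.      13.    ]
[ 0.5017 -0.353   0.075 ] 0.0017 top@.072 [ 0.503  -0.3542] [538.1726 306.0562 395.      23.      23.    ]
[0.5012 0.1246 0.0902] 0.122 top@.072 [0.4427 0.1384] [259.7293 333.6822 333.      22.      22.    ]
[ 0.4837 -0.0017  0.1868] 0.0945 top@.072 [0.447  0.0047] [335.9164 333.0445 356.      21.      21.    ]
[ 0.3923 -0.2483  0.3911] 0.1505 top@.072 [ 0.3036 -0.3402] [536.9723 422.6973 250.      27.      25.    ]
```

View pics/l3.png

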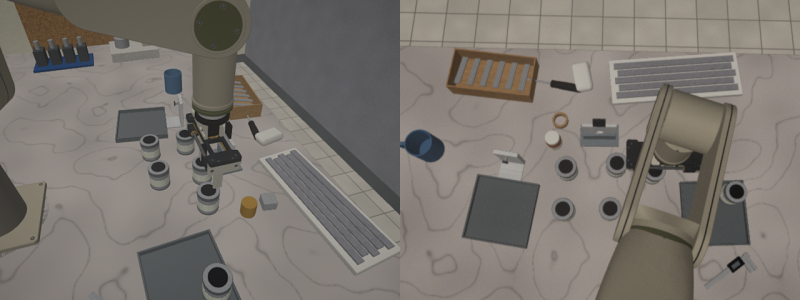

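>>> {"api": "play_rows", "payload": {"plan": [{"slide": [0,0,-1],"roll": 0,"fingers": 1},{"slide": [0,0,-1],"roll": 0,"fingers": 1},{"slide": [0,0,-1],"roll": 0,"fingers": 1},{"slide": [0,0,-0.5],"roll": 0,"fingers": 1},{"slide": [0,0,0],"roll": 0,"fingers": 1},{"slide": [0,0,0],"roll": 0,"fingers": -1},{"slide": [0,0,0],"roll": 0,"fingers": -1},{"slide": [0,0,0],"roll": 0,"fingers": -1},{"slide": [0,0,0],"roll": 0,"fingers": -1},{"slide": [0,0,0.5],"roll": 0,"fingers": -1},{"slide": [0,0,1],"roll": 0,"fingers": -1},{"slide": [0,0,1],"roll": 0,"fingers": -1},{"slide": [0,0,0.7],"roll": 0,"fingers": -1},{"slide": [0,0,0],"roll": 0,"fingers": -1},{"slide": [0,0,0],"roll": 0,"fingers": -1},{"slide": [0,0,0],"roll": 0,"fingers": -1}]}}

```text
t: 13.0
tool_pos: [0.5584, -0.122, 0.1259]
orientation: [-2.217, -0.0, 2.224]
force: [-1.2, -0.3, -6.1]
opening: 0.0615
```

```bash
python3 look.py l4
```

```text
t 13.1 tcp [ 0.5588 -0.1222  0.1264] F [ 1.4114 -0.6996 -5.977 ] [-0.4571 -0.3399 -6.0492] tau [0.0001 0.0219 0.051 ] op 0.06150643781511527
[ 0.5954 -0.0525  0.1504] 0.0182 top@.072 [ 0.6046 -0.0567] [371.3616 246.4976 638.      24.      44.    ]
[ 0.545  -0.1789  0.2682] 0.0147 top@.072 [ 0.5791 -0.2228] [463.0845 262.409  643.      39.      32.    ]
[ 0.5438 -0.0079  0.1788] 0.0233 top@.072 [ 0.5781 -0.0125] [346.8715 260.1894 343.      21.      21.    ]
[0.5678 0.1364 0.0595] 0.0027 top@.072 [0.564  0.1352] [264.8432 265.9686 309.      21.      21.    ]
[ 0.5017 -0.353   0.0751] 0.0018 top@.072 [ 0.503  -0.3542] [538.1859 306.0066 397.      23.      23.    ]
[ 0.4851 -0.0017  0.1748] 0.095 top@.072 [0.4471 0.005 ] [335.7348 332.9392 362.      22.      21.    ]
[0.5029 0.126  0.0746] 0.1235 top@.072 [0.4425 0.1384] [259.7442 333.8203 342.      22.      21.    ]
[ 0.3924 -0.2502  0.386 ] 0.1512 top@.072 [ 0.3036 -0.3402] [536.953  422.6846 254.      27.      25.    ]
```

>>> {"api": "play_rows", "payload": {"plan": [{"slide": [-0.06,0.5,0.1],"roll": 0,"fingers": -1},{"slide": [-0.12,0.96,0.1],"roll": 0,"fingers": -1},{"slide": [-0.12,0.96,0.1],"roll": 0,"fingers": -1},{"slide": [-0.12,0.96,0],"roll": 0,"fingers": -1},{"slide": [-0.12,0.96,0],"roll": 0,"fingers": -1},{"slide": [-0.12,0.96,0],"roll": 0,"fingers": -1},{"slide": [-0.12,0.96,0],"roll": 0,"fingers": -1},{"slide": [-0.12,0.96,0],"roll": 0,"fingers": -1},{"slide": [-0.12,0.96,0],"roll": 0,"fingers": -1},{"slide": [-0.12,0.96,0],"roll": 0,"fingers": -1},{"slide": [-0.12,0.96,0],"roll": 0,"fingers": -1},{"slide": [-0.12,0.96,0],"roll": 0,"fingers": -1},{"slide": [-0.12,0.96,0],"roll": 0,"fingers": -1},{"slide": [-0.12,0.96,0],"roll": 0,"fingers": -1},{"slide": [-0.12,0.96,0],"roll": 0,"fingers": -1},{"slide": [-0.12,0.96,0],"roll": 0,"fingers": -1},{"slide": [-0.12,0.96,0],"roll": 0,"fingers": -1},{"slide": [-0.06,0.46,0],"roll": 0,"fingers": -1},{"slide": [0,0,0],"roll": 0,"fingers": -1},{"slide": [0,0,0],"roll": 0,"fingers": -1}]}}

```text
t: 15.6
tool_pos: [0.4985, 0.3663, 0.1366]
orientation: [-2.221, 0.002, 2.221]
force: [0.4, 0.5, -7.3]
opening: 0.0615
```

```bash
python3 look.py l5
```

```text
t 15.7 tcp [0.4987 0.3661 0.1367] F [ 0.164   0.1913 -7.6282] [-0.0824 -0.0906 -5.4486] tau [-0.0096 -0.0468  0.0032] op 0.061711643742721034
[ 0.5776 -0.0124  0.0713] 0.0008 top@.072 [ 0.5779 -0.0124] [346.7749 260.3301 328.      21.      20.    ]
[0.5635 0.1353 0.0723] 0.0004 top@.072 [0.5638 0.1353] [264.7454 266.0608 342.      22.      21.    ]
[0.4988 0.4746 0.2011] 0.0372 top@.072 [0.4975 0.538 ] [ 36.3695 297.3721 197.      22.      14.    ]
[ 0.5017 -0.3529  0.075 ] 0.0016 top@.072 [ 0.5029 -0.3541] [538.1304 306.0602 399.      23.      23.    ]
[0.4424 0.1386 0.0716] 0.0006 top@.072 [0.4427 0.1386] [259.6374 333.6875 368.      22.      22.    ]
[0.4347 0.0068 0.1766] 0.0061 top@.072 [0.4468 0.005 ] [335.7711 333.1312 361.      22.      22.    ]
[ 0.3651 -0.2398  0.3768] 0.0936 top@.072 [ 0.3037 -0.3403] [537.0332 422.6633 256.      27.      25.    ]
```

View pics/l5.png

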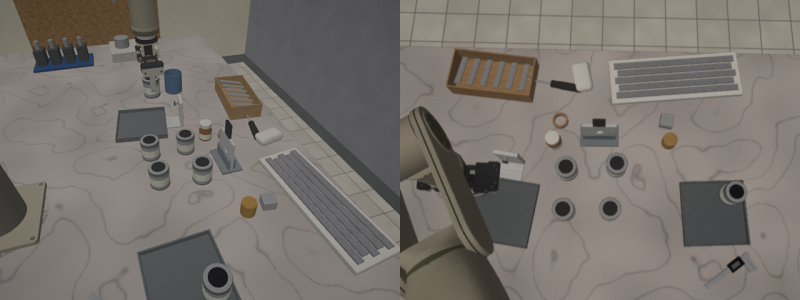

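>>> {"api": "play_rows", "payload": {"plan": [{"slide": [0,0,-0.8],"roll": 0,"fingers": -1},{"slide": [0,0,-1],"roll": 0,"fingers": -1},{"slide": [0,0,-0.8],"roll": 0,"fingers": -1},{"slide": [0,0,-0.5],"roll": 0,"fingers": -1},{"slide": [0,0,-0.14],"roll": 0,"fingers": -1},{"slide": [0,0,0],"roll": 0,"fingers": -1},{"slide": [0,0,-0.03],"roll": 0,"fingers": -1}]}}

```text
t: 16.58
tool_pos: [0.4994, 0.3677, 0.0401]
orientation: [-2.223, -0.0, 2.218]
force: [-0.2, 0.1, -5.9]
opening: 0.0612
```

>>> {"api": "play_rows", "payload": {"plan": [{"slide": [0,0,-0.08],"roll": 0,"fingers": -1},{"slide": [0,0,0],"roll": 0,"fingers": 1},{"slide": [0,0,0],"roll": 0,"fingers": 1},{"slide": [0,0,0],"roll": 0,"fingers": 1},{"slide": [0,0,0.5],"roll": 0,"fingers": 1},{"slide": [0,0,1],"roll": 0,"fingers": 1},{"slide": [0,0,1],"roll": 0,"fingers": 1},{"slide": [0,-0.3,0.8],"roll": 0,"fingers": 1},{"slide": [0.27,-0.95,0],"roll": 0,"fingers": 1},{"slide": [0.27,-0.95,0],"roll": 0,"fingers": 1},{"slide": [0.27,-0.95,0],"roll": 0,"fingers": 1},{"slide": [0.27,-0.95,0],"roll": 0,"fingers": 1},{"slide": [0.27,-0.95,0],"roll": 0,"fingers": 1},{"slide": [0.27,-0.95,0],"roll": 0,"fingers": 1},{"slide": [0.27,-0.95,0],"roll": 0,"fingers": 1},{"slide": [0.26,-0.8,0],"roll": 0,"fingers": 1},{"slide": [0,0,0],"roll": 0,"fingers": 1},{"slide": [0,0,0],"roll": 0,"fingers": 1}]}}

```text
t: 18.82
tool_pos: [0.563, 0.1351, 0.1359]
orientation: [-2.221, 0.001, 2.22]
force: [-1.2, -0.8, 0.3]
opening: 0.0929
```

```bash
python3 look.py l6
```

```text
t 18.925 tcp [0.5628 0.1355 0.1356] F [-0.2939  1.2909 -0.4087] [-0.122   0.5351  0.8606] tau [ 0.07   -0.0222  0.0461] op 0.09299392854868518
[ 0.6035  0.2637 -0.0291] 0.0168 top@.072 [0.5897 0.2425] [206.3349 250.6382 729.      27.      35.    ]
[ 0.5777 -0.0124  0.0713] 0.0009 top@.072 [ 0.5781 -0.0124] [346.801  260.2314 325.      21.      21.    ]
[0.56   0.1373 0.0703] 0.0075 top@.072 [0.5559 0.1375] [263.36   270.3078 167.      19.      12.    ]
[ 0.4983  0.4456 -0.1668] 0.0647 top@.072 [0.4986 0.3702] [130.8671 298.9565 364.      22.      21.    ]
[ 0.5017 -0.3529  0.075 ] 0.0017 top@.072 [ 0.503  -0.3541] [538.1561 306.0309 394.      23.      23.    ]
[0.4458 0.1393 0.0714] 0.0074 top@.072 [0.4494 0.1392] [259.4532 329.8457 220.      23.      14.    ]
[0.4347 0.007  0.1765] 0.0062 top@.072 [0.4468 0.0052] [335.6424 333.1068 346.      22.      21.    ]
[ 0.3651 -0.2398  0.3767] 0.0937 top@.072 [ 0.3036 -0.3402] [536.9806 422.7045 249.      27.      25.    ]
```

View pics/l6.png

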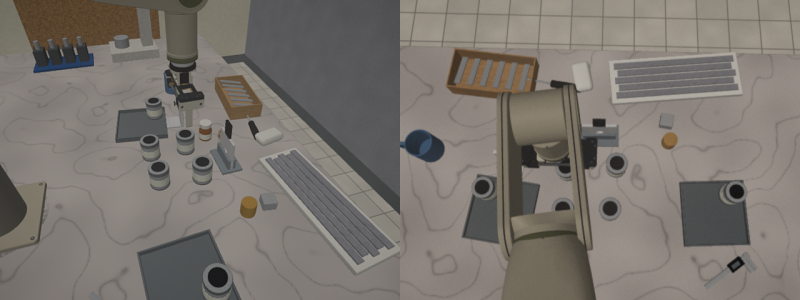

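>>> {"api": "play_rows", "payload": {"plan": [{"slide": [0.03,0,-1],"roll": 0,"fingers": 1},{"slide": [0,0,-1],"roll": 0,"fingers": 1},{"slide": [0,0,-1],"roll": 0,"fingers": 1},{"slide": [0,0,-0.46],"roll": 0,"fingers": 1},{"slide": [0,0,0],"roll": 0,"fingers": 1},{"slide": [0,0,0],"roll": 0,"fingers": -1},{"slide": [0,0,0],"roll": 0,"fingers": -1},{"slide": [0,0,0],"roll": 0,"fingers": -1},{"slide": [0,0,0],"roll": 0,"fingers": -1},{"slide": [0,0,0.5],"roll": 0,"fingers": -1},{"slide": [0,0,1],"roll": 0,"fingers": -1},{"slide": [0,0,1],"roll": 0,"fingers": -1},{"slide": [0,0,0.9],"roll": 0,"fingers": -1},{"slide": [0,0,0],"roll": 0,"fingers": -1},{"slide": [0,0,0],"roll": 0,"fingers": -1},{"slide": [0,0,0],"roll": 0,"fingers": -1}]}}

```text
t: 20.92
tool_pos: [0.5625, 0.1344, 0.1314]
orientation: [-2.217, 0.002, 2.225]
force: [-0.3, 0.8, -5.8]
opening: 0.0616
```

```bash
python3 look.py l7
```

```text
t 21.025 tcp [0.5629 0.1345 0.1318] F [-0.2264 -0.1751 -5.7081] [ 0.1741 -1.1064 -4.9001] tau [ 0.0094 -0.0204  0.0244] op 0.061954514711406644
[ 0.6764  0.3101 -0.2532] 0.0172 top@.072 [0.5943 0.2435] [205.9757 248.1565 497.      23.      33.    ]
[ 0.5777 -0.0123  0.0714] 0.0013 top@.072 [ 0.5782 -0.0124] [346.7927 260.1588 324.      21.      21.    ]
[ 0.643   0.2545 -0.1969] 0.0457 top@.072 [0.5665 0.2101] [223.3792 263.632  144.      18.      10.    ]
[ 0.4983  0.445  -0.1664] 0.0648 top@.072 [0.4987 0.3699] [131.061  298.9214 371.      22.      21.    ]
[ 0.5017 -0.3529  0.075 ] 0.0017 top@.072 [ 0.503  -0.3541] [538.1573 306.0324 392.      23.      23.    ]
[0.4466 0.1396 0.0712] 0.0089 top@.072 [0.4509 0.1395] [259.3449 328.9681 185.      22.      12.    ]
[0.4347 0.0068 0.1767] 0.0063 top@.072 [0.4469 0.0049] [335.7873 333.0494 347.      22.      21.    ]
[ 0.3651 -0.2398  0.3767] 0.0936 top@.072 [ 0.3036 -0.3402] [536.9646 422.6895 251.      27.      25.    ]
```

>>> {"api": "play_rows", "payload": {"plan": [{"slide": [-0.3,0.45,0],"roll": 0,"fingers": -1},{"slide": [-0.6,0.95,0],"roll": 0,"fingers": -1},{"slide": [-0.6,0.95,0],"roll": 0,"fingers": -1},{"slide": [-0.6,0.95,0],"roll": 0,"fingers": -1},{"slide": [-0.6,0.95,0],"roll": 0,"fingers": -1},{"slide": [0,0,0],"roll": 0,"fingers": -1},{"slide": [0,0,-0.8],"roll": 0,"fingers": -1},{"slide": [0,0,-1],"roll": 0,"fingers": -1},{"slide": [0,0,-0.8],"roll": 0,"fingers": -1},{"slide": [0,0,-0.4],"roll": 0,"fingers": -1},{"slide": [0,0,-0.13],"roll": 0,"fingers": -1},{"slide": [0,0,0],"roll": 0,"fingers": -1},{"slide": [0,0,0],"roll": 0,"fingers": -1}]}}

```text
t: 22.65
tool_pos: [0.4837, 0.2625, 0.0407]
orientation: [-2.223, 0.0, 2.219]
force: [0.1, 0.2, -5.0]
opening: 0.0616
```

>>> {"api": "play_rows", "payload": {"plan": [{"slide": [0,0,-0.09],"roll": 0,"fingers": -1},{"slide": [0,0,0],"roll": 0,"fingers": 1},{"slide": [0,0,0],"roll": 0,"fingers": 1},{"slide": [0,0,0],"roll": 0,"fingers": 1},{"slide": [0,0,0.5],"roll": 0,"fingers": 1},{"slide": [0,0,1],"roll": 0,"fingers": 1},{"slide": [0,0,1],"roll": 0,"fingers": 1},{"slide": [-0.1,-0.3,0.8],"roll": 0,"fingers": 1},{"slide": [-0.3,-0.95,0],"roll": 0,"fingers": 1},{"slide": [-0.32,-0.95,0],"roll": 0,"fingers": 1},{"slide": [-0.32,-0.95,0],"roll": 0,"fingers": 1},{"slide": [-0.32,-0.97,0],"roll": 0,"fingers": 1},{"slide": [0,0,0],"roll": 0,"fingers": 1},{"slide": [0,0,0],"roll": 0,"fingers": 1}]}}

```text
t: 24.4
tool_pos: [0.4427, 0.139, 0.1368]
orientation: [-2.222, 0.001, 2.219]
force: [0.2, -0.9, -0.1]
opening: 0.0933
```

```bash
python3 look.py l8
```

```text
t 24.5 tcp [0.4425 0.1392 0.1364] F [-0.3138 -0.3805  0.2598] [ 0.1946 -0.4563 -0.4778] tau [ 0.0516 -0.0084  0.0508] op 0.09272721536889811
[ 0.5775 -0.0125  0.0715] 0.0009 top@.072 [ 0.5778 -0.0125] [346.8521 260.3534 336.      21.      20.    ]
[0.4844 0.3733 0.0699] 0.0282 top@.072 [0.4983 0.373 ] [129.2836 299.0791 318.      18.      21.    ]
[ 0.5017 -0.3529  0.075 ] 0.0017 top@.072 [ 0.503  -0.3541] [538.139  306.0493 398.      23.      23.    ]
[0.4347 0.0068 0.1766] 0.0065 top@.072 [0.447  0.0049] [335.7881 333.0037 377.      22.      23.    ]
[ 0.365  -0.2398  0.3767] 0.0935 top@.072 [ 0.3036 -0.3403] [537.0164 422.6691 256.      27.      25.    ]
```

View pics/l8.png

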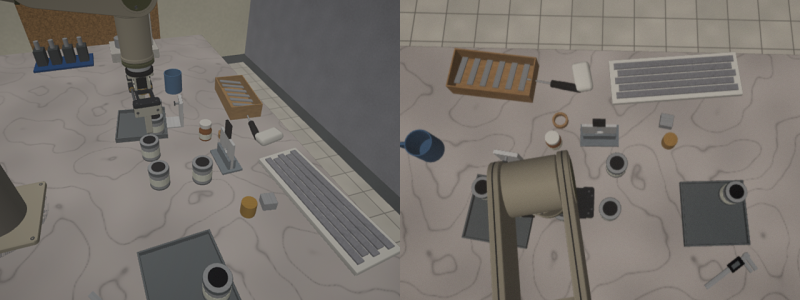

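>>> {"api": "play_rows", "payload": {"plan": [{"slide": [0,-0.02,-1],"roll": 0,"fingers": 1},{"slide": [0,0,-1],"roll": 0,"fingers": 1},{"slide": [0,0,-1],"roll": 0,"fingers": 1},{"slide": [0,0,-0.49],"roll": 0,"fingers": 1},{"slide": [0,0,0],"roll": 0,"fingers": 1},{"slide": [0,0,0],"roll": 0,"fingers": -1},{"slide": [0,0,0],"roll": 0,"fingers": -1},{"slide": [0,0,0],"roll": 0,"fingers": -1},{"slide": [0,0,0],"roll": 0,"fingers": -1},{"slide": [0,0,0.5],"roll": 0,"fingers": -1},{"slide": [0,0,1],"roll": 0,"fingers": -1},{"slide": [0,0,1],"roll": 0,"fingers": -1},{"slide": [0,0,0.9],"roll": 0,"fingers": -1},{"slide": [0,0,0],"roll": 0,"fingers": -1},{"slide": [0,0,0],"roll": 0,"fingers": -1},{"slide": [0,0,0],"roll": 0,"fingers": -1}]}}

```text
t: 26.5
tool_pos: [0.441, 0.1377, 0.1316]
orientation: [-2.218, 0.002, 2.224]
force: [0.1, -0.0, -1.4]
opening: 0.0616
```

```bash
python3 look.py l9
```

```text
t 26.6 tcp [0.4412 0.1378 0.1319] F [-0.8288 -0.0444 -1.6548] [ 0.5269  0.5672 -1.0565] tau [ 0.0253  0.0641 -0.0377] op 0.061539550616063386
[ 0.5775 -0.0125  0.0715] 0.0011 top@.072 [ 0.578  -0.0125] [346.8459 260.2612 337.      21.      21.    ]
[0.4686 0.3282 0.2012] 0.0247 top@.072 [0.4986 0.3709] [130.483 298.966 360.     21.     21.   ]
[ 0.5017 -0.3529  0.0749] 0.0017 top@.072 [ 0.5029 -0.3541] [538.1317 306.0612 397.      23.      23.    ]
[0.4327 0.0085 0.2773] 0.0067 top@.072 [0.4472 0.0051] [335.6991 332.9182 375.      22.      22.    ]
[ 0.3683 -0.2089  0.4659] 0.0914 top@.072 [ 0.3037 -0.3404] [537.076  422.6609 254.      27.      25.    ]
```

>>> {"api": "play_rows", "payload": {"plan": [{"slide": [0.07,-0.5,0],"roll": 0,"fingers": -1},{"slide": [0.14,-0.95,0],"roll": 0,"fingers": -1},{"slide": [0.14,-0.95,0],"roll": 0,"fingers": -1},{"slide": [0.14,-0.95,0],"roll": 0,"fingers": -1},{"slide": [0.14,-0.95,0],"roll": 0,"fingers": -1},{"slide": [0.14,-0.95,0],"roll": 0,"fingers": -1},{"slide": [0.14,-0.95,0],"roll": 0,"fingers": -1},{"slide": [0.14,-0.95,0],"roll": 0,"fingers": -1},{"slide": [0.14,-0.95,0],"roll": 0,"fingers": -1},{"slide": [0.14,-0.95,0],"roll": 0,"fingers": -1},{"slide": [0.14,-0.95,0],"roll": 0,"fingers": -1},{"slide": [0.14,-0.95,0],"roll": 0,"fingers": -1},{"slide": [0.14,-0.95,0],"roll": 0,"fingers": -1},{"slide": [0.14,-0.95,0],"roll": 0,"fingers": -1},{"slide": [0,0,0],"roll": 0,"fingers": -1},{"slide": [0,0,-0.8],"roll": 0,"fingers": -1},{"slide": [0,0,-1],"roll": 0,"fingers": -1},{"slide": [0,0,-0.8],"roll": 0,"fingers": -1},{"slide": [0,0,-0.4],"roll": 0,"fingers": -1},{"slide": [0,0,0],"roll": 0,"fingers": -1}]}}

```text
t: 29.1
tool_pos: [0.4979, -0.247, 0.0423]
orientation: [-2.219, -0.0, 2.222]
force: [-0.2, 0.1, -1.4]
opening: 0.0613
```

```bash
python3 look.py l10
```

```text
t 29.2 tcp [ 0.4993 -0.2478  0.0441] F [ 0.0164  0.9174 -1.9681] [ 0.1658 -0.3819 -1.7081] tau [ 0.0123 -0.0024 -0.0278] op 0.06167846523567203
[ 0.6965 -0.0386 -0.6867] 0.0805 top@.072 [ 0.5781 -0.0125] [346.8438 260.221  334.      21.      21.    ]
[ 1.356   1.8668 -4.9844] 0.4636 top@.072 [0.4986 0.37  ] [130.9775 298.9326 376.      23.      21.    ]
[ 0.9472  0.847  -2.7347] 0.271 top@.072 [0.4836 0.2645] [189.7171 308.7694 384.      23.      22.    ]
[ 0.4919 -0.3554  0.0817] 0.0149 top@.072 [ 0.4856 -0.3577] [540.7587 315.8443 192.      22.      12.    ]
[ 0.5828 -0.0277 -0.6822] 0.1465 top@.072 [0.4467 0.0049] [335.8219 333.1738 364.      22.      22.    ]
```

View pics/l10.png

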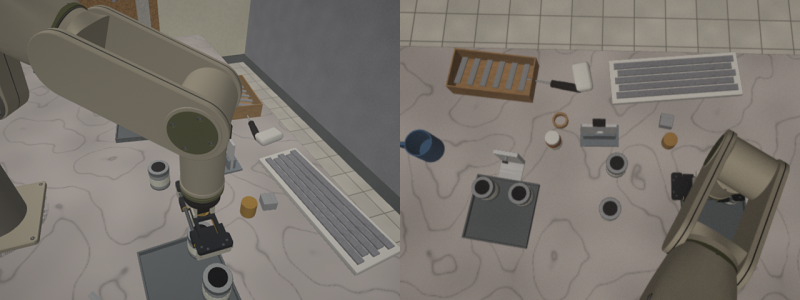

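>>> {"api": "play_rows", "payload": {"plan": [{"slide": [0,0,-0.2],"roll": 0,"fingers": -1},{"slide": [0,0,0],"roll": 0,"fingers": -1},{"slide": [0,0,0],"roll": 0,"fingers": 1},{"slide": [0,0,0],"roll": 0,"fingers": 1},{"slide": [0,0,0],"roll": 0,"fingers": 1},{"slide": [0,0,0.5],"roll": 0,"fingers": 1},{"slide": [0,0,1],"roll": 0,"fingers": 1},{"slide": [0,0,1],"roll": 0,"fingers": 1},{"slide": [-0.05,0.3,0.8],"roll": 0,"fingers": 1},{"slide": [-0.2,0.95,0],"roll": 0,"fingers": 1},{"slide": [-0.2,0.95,0],"roll": 0,"fingers": 1},{"slide": [-0.2,0.95,0],"roll": 0,"fingers": 1},{"slide": [-0.2,0.95,0],"roll": 0,"fingers": 1},{"slide": [-0.2,0.95,0],"roll": 0,"fingers": 1},{"slide": [-0.2,0.95,0],"roll": 0,"fingers": 1},{"slide": [-0.2,0.95,0],"roll": 0,"fingers": 1},{"slide": [-0.2,0.95,0],"roll": 0,"fingers": 1},{"slide": [-0.08,0.5,0],"roll": 0,"fingers": 1},{"slide": [0,0,0],"roll": 0,"fingers": 1},{"slide": [0,0,0],"roll": 0,"fingers": 1}]}}

```text
t: 31.7
tool_pos: [0.4472, 0.0038, 0.1365]
orientation: [-2.222, 0.002, 2.221]
force: [-1.0, 0.5, -0.0]
opening: 0.0929
```

```bash
python3 look.py l11
```

```text
t 31.8 tcp [0.447  0.0036 0.1362] F [-0.4504  0.6308 -0.1755] [ 0.5194  0.6079 -0.3488] tau [-0.019   0.0345 -0.012 ] op 0.09302133441995203
[ 0.8654  1.0733 -2.1239] 0.1419 top@.072 [0.4987 0.3702] [130.8908 298.9007 372.      23.      21.    ]
[ 0.5017 -0.3529  0.0749] 0.0017 top@.072 [ 0.5029 -0.3541] [538.1304 306.0602 399.      23.      23.    ]
[ 0.4988 -0.2466  0.0758] 0.0012 top@.072 [ 0.5    -0.2477] [478.3964 306.3306 389.      22.      22.    ]
[ 0.7039  0.5555 -1.2587] 0.1199 top@.072 [0.4837 0.2644] [189.7553 308.7342 382.      23.      22.    ]
[ 0.3899 -0.3122  0.2182] 0.1643 top@.072 [ 0.3036 -0.3402] [536.9729 422.6967 254.      27.      25.    ]
```

View pics/l11.png

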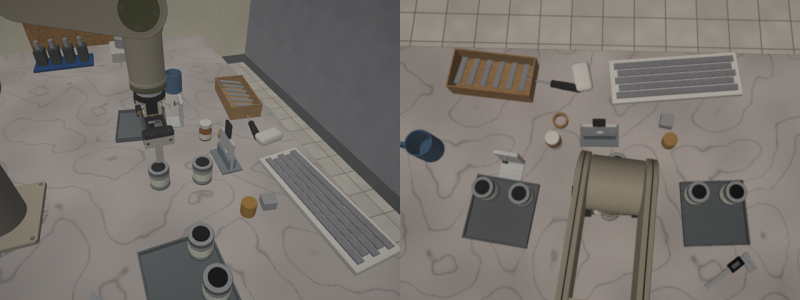

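>>> {"api": "play_rows", "payload": {"plan": [{"slide": [0,0.04,-1],"roll": 0,"fingers": 1},{"slide": [0,0,-1],"roll": 0,"fingers": 1},{"slide": [0,0,-1],"roll": 0,"fingers": 1},{"slide": [0,0,-0.48],"roll": 0,"fingers": 1},{"slide": [0,0,0],"roll": 0,"fingers": 1},{"slide": [0,0,0],"roll": 0,"fingers": -1},{"slide": [0,0,0],"roll": 0,"fingers": -1},{"slide": [0,0,0],"roll": 0,"fingers": -1},{"slide": [0,0,0],"roll": 0,"fingers": -1},{"slide": [0,0,0.5],"roll": 0,"fingers": -1},{"slide": [0,0,1],"roll": 0,"fingers": -1},{"slide": [0,0,1],"roll": 0,"fingers": -1},{"slide": [0,0,0.9],"roll": 0,"fingers": -1},{"slide": [0,0,0],"roll": 0,"fingers": -1},{"slide": [0,0,0],"roll": 0,"fingers": -1},{"slide": [0,0,0],"roll": 0,"fingers": -1}]}}

```text
t: 33.8
tool_pos: [0.4455, 0.0058, 0.1319]
orientation: [-2.217, 0.0, 2.224]
force: [-0.8, 0.2, -6.1]
opening: 0.0616
```

```bash
python3 look.py l12
```

```text
t 33.9 tcp [0.4459 0.0057 0.1324] F [ 0.2249  0.9977 -6.3936] [ 0.6502 -0.3143 -7.0284] tau [0.0155 0.0058 0.0135] op 0.06121626825960947
[ 0.8648  1.0721 -2.1218] 0.1423 top@.072 [0.4985 0.3701] [130.9627 298.9869 375.      23.      21.    ]
[ 0.5017 -0.3529  0.0749] 0.0018 top@.072 [ 0.503  -0.3541] [538.1329 306.0155 397.      23.      23.    ]
[ 0.4988 -0.2466  0.0758] 0.0012 top@.072 [ 0.5    -0.2477] [478.4113 306.3324 387.      22.      22.    ]
[ 0.7038  0.5554 -1.2585] 0.1201 top@.072 [0.4836 0.2644] [189.7486 308.7942 383.      23.      22.    ]
[ 0.3899 -0.3122  0.2182] 0.1643 top@.072 [ 0.3036 -0.3402] [536.9729 422.6967 254.      27.      25.    ]
```

>>> {"api": "play_rows", "payload": {"plan": [{"slide": [-0.12,0.5,0],"roll": 0,"fingers": -1},{"slide": [-0.24,0.95,0],"roll": 0,"fingers": -1},{"slide": [-0.24,0.95,0],"roll": 0,"fingers": -1},{"slide": [-0.24,0.95,0],"roll": 0,"fingers": -1},{"slide": [-0.24,0.95,0],"roll": 0,"fingers": -1},{"slide": [-0.24,0.95,0],"roll": 0,"fingers": -1},{"slide": [-0.24,0.95,0],"roll": 0,"fingers": -1},{"slide": [-0.24,0.95,0],"roll": 0,"fingers": -1},{"slide": [-0.24,0.95,0],"roll": 0,"fingers": -1},{"slide": [-0.24,0.94,0],"roll": 0,"fingers": -1},{"slide": [0,0,0],"roll": 0,"fingers": -1},{"slide": [0,0,-0.8],"roll": 0,"fingers": -1},{"slide": [0,0,-1],"roll": 0,"fingers": -1},{"slide": [0,0,-0.8],"roll": 0,"fingers": -1},{"slide": [0,0,-0.4],"roll": 0,"fingers": -1},{"slide": [0,0,0],"roll": 0,"fingers": -1},{"slide": [0,0,0],"roll": 0,"fingers": -1}]}}

```text
t: 36.02
tool_pos: [0.3792, 0.2772, 0.0449]
orientation: [-2.222, 0.0, 2.219]
force: [0.3, -0.1, -5.5]
opening: 0.0618
```

```bash
python3 look.py l13
```

```text
t 36.125 tcp [0.3794 0.2773 0.045 ] F [ 0.0849  0.129  -5.4549] [ 0.3877  0.2347 -5.9404] tau [-0.0133 -0.0588 -0.0494] op 0.06158704927452506
[ 0.6962 -0.0386 -0.6867] 0.08 top@.072 [ 0.5778 -0.0126] [346.8712 260.385  339.      21.      20.    ]
[0.4327 0.324  0.1934] 0.1094 top@.072 [0.5048 0.372 ] [130.204 295.454 190.     23.     15.   ]
[ 0.5017 -0.3529  0.075 ] 0.0016 top@.072 [ 0.5029 -0.3541] [538.1407 306.0882 402.      23.      23.    ]
[ 0.4988 -0.2466  0.0758] 0.0012 top@.072 [ 0.5    -0.2477] [478.4018 306.3169 390.      22.      22.    ]
[0.421  0.2213 0.2415] 0.0838 top@.072 [0.4837 0.2644] [189.777  308.7307 388.      23.      22.    ]
[ 0.3523 -0.2085  0.456 ] 0.06 top@.072 [ 0.3035 -0.3402] [536.9717 422.7517 260.      27.      25.    ]
```

View pics/l13.png

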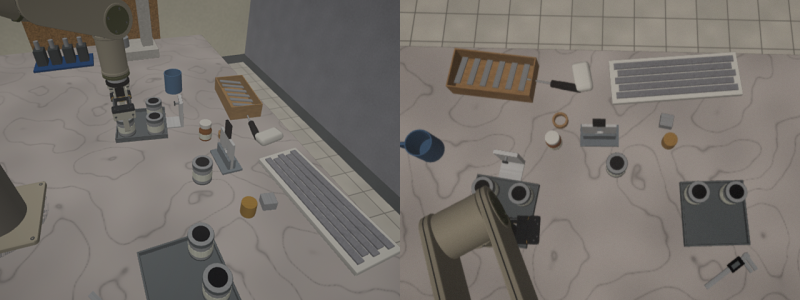

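>>> {"api": "play_rows", "payload": {"plan": [{"slide": [0,0,-0.24],"roll": 0,"fingers": -1},{"slide": [0,0,0],"roll": 0,"fingers": -1},{"slide": [0,0,0],"roll": 0,"fingers": 1},{"slide": [0,0,0],"roll": 0,"fingers": 1},{"slide": [0,0,0],"roll": 0,"fingers": 1},{"slide": [0,0,0.5],"roll": 0,"fingers": 1},{"slide": [0,0,1],"roll": 0,"fingers": 1},{"slide": [0,0,1],"roll": 0,"fingers": 1},{"slide": [0,-0.2,0.8],"roll": 0,"fingers": 1},{"slide": [0.66,-0.95,0],"roll": 0,"fingers": 1},{"slide": [0.66,-0.95,0],"roll": 0,"fingers": 1},{"slide": [0.66,-0.95,0],"roll": 0,"fingers": 1},{"slide": [0.66,-0.95,0],"roll": 0,"fingers": 1},{"slide": [0.66,-0.95,0],"roll": 0,"fingers": 1},{"slide": [0.66,-0.95,0],"roll": 0,"fingers": 1},{"slide": [0.66,-0.95,0],"roll": 0,"fingers": 1},{"slide": [0.66,-0.95,0],"roll": 0,"fingers": 1},{"slide": [0.66,-0.95,0],"roll": 0,"fingers": 1},{"slide": [0.66,-0.9,0],"roll": 0,"fingers": 1},{"slide": [0,0,0],"roll": 0,"fingers": 1}]}}

```text
t: 38.62
tool_pos: [0.5775, -0.0145, 0.1367]
orientation: [-2.221, 0.004, 2.219]
force: [-1.1, 0.4, -1.6]
opening: 0.0931
```

```bash
python3 look.py l14
```

```text
t 38.725 tcp [ 0.5763 -0.0125  0.1361] F [0.7788 0.6803 0.3112] [0.1904 0.7702 0.3668] tau [ 0.0492  0.029  -0.0727] op 0.09265243796167152
[0.6166 0.0428 0.0192] 0.0421 top@.072 [0.6248 0.0404] [318.289  234.4967 228.      12.      35.    ]
[ 0.5757 -0.0705  0.1324] 0.0361 top@.072 [ 0.6086 -0.0782] [383.1622 244.6646 441.      30.      38.    ]
[ 0.5746 -0.0125  0.0712] 0.005 top@.072 [ 0.5718 -0.0122] [346.6205 263.5974 213.      22.      13.    ]
[ 0.8652  1.0725 -2.1226] 0.1417 top@.072 [0.4987 0.3701] [130.9728 298.883  366.      23.      21.    ]
[ 0.5017 -0.353   0.0751] 0.0018 top@.072 [ 0.5031 -0.3542] [538.1883 306.0004 393.      23.      23.    ]
[ 0.4988 -0.2466  0.0758] 0.0012 top@.072 [ 0.5    -0.2477] [478.4029 306.3178 388.      22.      22.    ]
[ 0.7041  0.5564 -1.2602] 0.1201 top@.072 [0.4836 0.2647] [189.6006 308.7525 376.      22.      22.    ]
[ 0.5188  0.2736 -0.1494] 0.2941 top@.072 [0.3786 0.2788] [176.7545 369.159  410.      23.      23.    ]
[ 0.3899 -0.3122  0.2181] 0.1643 top@.072 [ 0.3036 -0.3402] [536.9646 422.6895 253.      27.      25.    ]
```

View pics/l14.png

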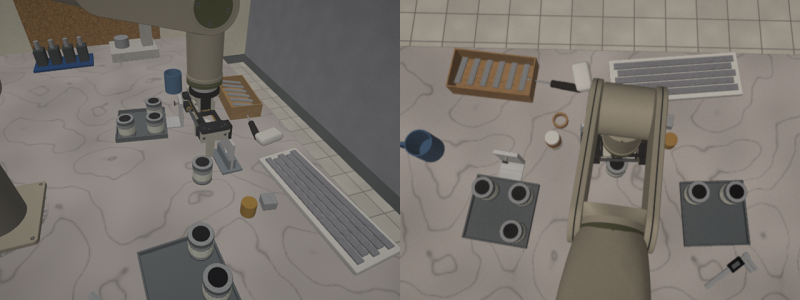

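>>> {"api": "play_rows", "payload": {"plan": [{"slide": [0.03,0,-1],"roll": 0,"fingers": 1},{"slide": [0,0,-1],"roll": 0,"fingers": 1},{"slide": [0,0,-1],"roll": 0,"fingers": 1},{"slide": [0,0,-0.48],"roll": 0,"fingers": 1},{"slide": [0,0,0],"roll": 0,"fingers": 1},{"slide": [0,0,0],"roll": 0,"fingers": -1},{"slide": [0,0,0],"roll": 0,"fingers": -1},{"slide": [0,0,0],"roll": 0,"fingers": -1},{"slide": [0,0,0],"roll": 0,"fingers": -1},{"slide": [0,0,0.5],"roll": 0,"fingers": -1},{"slide": [0,0,1],"roll": 0,"fingers": -1},{"slide": [0,0,1],"roll": 0,"fingers": -1},{"slide": [0,0,0.9],"roll": 0,"fingers": -1},{"slide": [0,0,0],"roll": 0,"fingers": -1},{"slide": [0,0,0],"roll": 0,"fingers": -1},{"slide": [0,0,0],"roll": 0,"fingers": -1}]}}

```text
t: 40.72
tool_pos: [0.5762, -0.0125, 0.1313]
orientation: [-2.218, 0.001, 2.224]
force: [-0.5, -0.9, -1.5]
opening: 0.0615
```

```bash
python3 look.py l15
```

```text
t 40.825 tcp [ 0.5764 -0.0126  0.1316] F [ 0.2038 -0.0824 -2.5777] [-0.3866  1.074  -2.0756] tau [-0.0279 -0.0182  0.0215] op 0.06137901894010018
[ 0.5711 -0.0578  0.26  ] 0.0272 top@.072 [ 0.6009 -0.0718] [379.6491 248.6795 442.      28.      35.    ]
[ 0.5041  0.3977 -0.0127] 0.0118 top@.072 [0.4986 0.37  ] [130.9862 298.943  369.      23.      21.    ]
[ 0.5017 -0.353   0.0751] 0.0018 top@.072 [ 0.503  -0.3542] [538.2034 306.0071 393.      23.      23.    ]
[ 0.4989 -0.2466  0.0758] 0.0013 top@.072 [ 0.5    -0.2477] [478.4076 306.3044 387.      22.      22.    ]
[0.4829 0.2635 0.0769] 0.0002 top@.072 [0.4836 0.2646] [189.6601 308.788  375.      22.      22.    ]
[0.4307 0.2716 0.076 ] 0.1052 top@.072 [0.3786 0.2789] [176.7174 369.1343 414.      23.      23.    ]
[ 0.3726 -0.2295  0.4129] 0.1056 top@.072 [ 0.3036 -0.3402] [536.9729 422.6967 253.      27.      25.    ]
```

>>> {"api": "play_rows", "payload": {"plan": [{"slide": [-0.3,-0.48,0],"roll": 0,"fingers": -1},{"slide": [-0.59,-0.95,0],"roll": 0,"fingers": -1},{"slide": [-0.59,-0.95,0],"roll": 0,"fingers": -1},{"slide": [-0.59,-0.95,0],"roll": 0,"fingers": -1},{"slide": [-0.59,-0.95,0],"roll": 0,"fingers": -1},{"slide": [-0.59,-0.95,0],"roll": 0,"fingers": -1},{"slide": [-0.59,-0.95,0],"roll": 0,"fingers": -1},{"slide": [-0.59,-0.95,0],"roll": 0,"fingers": -1},{"slide": [-0.59,-0.95,0],"roll": 0,"fingers": -1},{"slide": [-0.59,-0.95,0],"roll": 0,"fingers": -1},{"slide": [-0.5,-0.75,0],"roll": 0,"fingers": -1},{"slide": [0,0,0],"roll": 0,"fingers": -1},{"slide": [0,0,-0.8],"roll": 0,"fingers": -1},{"slide": [0,0,-1],"roll": 0,"fingers": -1},{"slide": [0,0,-0.8],"roll": 0,"fingers": -1},{"slide": [0,0,-0.4],"roll": 0,"fingers": -1},{"slide": [0,0,0],"roll": 0,"fingers": -1},{"slide": [0,0,0],"roll": 0,"fingers": -1}]}}

```text
t: 43.08
tool_pos: [0.3947, -0.3065, 0.0442]
orientation: [2.223, -0.002, -2.22]
force: [0.0, -1.1, -0.9]
opening: 0.0617
```

```bash
python3 look.py l16
```

```text
t 43.175 tcp [ 0.3948 -0.3067  0.0444] F [-0.5292 -0.0112 -0.6878] [ 0.3122 -0.0277 -2.0819] tau [ 0.0075  0.0519 -0.0225] op 0.061782859971671295
[ 0.8647  1.0716 -2.1207] 0.1422 top@.072 [0.4986 0.37  ] [130.9899 298.9825 380.      23.      22.    ]
[ 0.5017 -0.3529  0.0749] 0.0017 top@.072 [ 0.5029 -0.3541] [538.1298 306.0612 402.      23.      23.    ]
[ 0.4989 -0.2465  0.0756] 0.0012 top@.072 [ 0.5    -0.2475] [478.2911 306.3131 393.      23.      22.    ]
[ 0.7038  0.5552 -1.2581] 0.1199 top@.072 [0.4836 0.2644] [189.7784 308.7446 387.      23.      22.    ]
[ 0.5527  0.4454 -0.9469] 0.3405 top@.072 [0.3787 0.2792] [176.5743 369.0704 423.      24.      23.    ]
[ 0.3899 -0.3126  0.2188] 0.164 top@.072 [ 0.3037 -0.341 ] [537.4594 422.6418 245.      26.      25.    ]
```

View pics/l16.png

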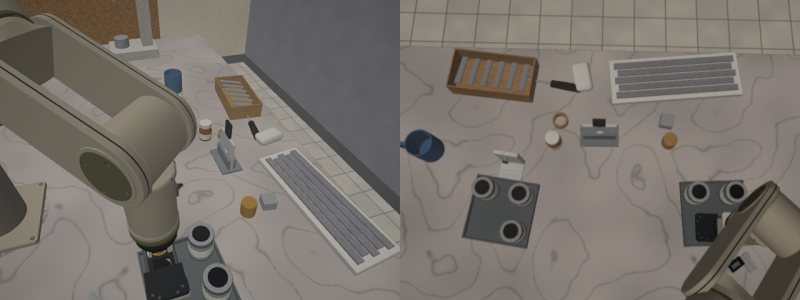

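>>> {"api": "play_rows", "payload": {"plan": [{"slide": [0,0,-0.23],"roll": 0,"fingers": -1},{"slide": [0,0,0],"roll": 0,"fingers": -1},{"slide": [0,0,0],"roll": 0,"fingers": 1},{"slide": [0,0,0],"roll": 0,"fingers": 1},{"slide": [0,0,0],"roll": 0,"fingers": 1},{"slide": [0,0,0.5],"roll": 0,"fingers": 1},{"slide": [0,0,1],"roll": 0,"fingers": 1},{"slide": [0,0,1],"roll": 0,"fingers": 1},{"slide": [0,0,1],"roll": 1,"fingers": 1},{"slide": [0,0,1],"roll": 1,"fingers": 1},{"slide": [0,0.5,1],"roll": 1,"fingers": 1},{"slide": [0,0.9,0.4],"roll": 1,"fingers": 1},{"slide": [0,0.9,0],"roll": 1,"fingers": 1},{"slide": [0,0.9,0],"roll": 1,"fingers": 1},{"slide": [0,0.9,0],"roll": 1,"fingers": 1},{"slide": [0,0.9,0],"roll": 1,"fingers": 1},{"slide": [0,0,0],"roll": 1,"fingers": 1},{"slide": [0,0,0],"roll": 1,"fingers": 1},{"slide": [0,0,0],"roll": 1,"fingers": 1},{"slide": [0,0,0],"roll": 0,"fingers": 1}]}}

```text
t: 45.68
tool_pos: [0.3942, -0.1561, 0.2142]
orientation: [1.236, 1.19, -1.236]
force: [-0.6, -0.5, 0.5]
opening: 0.0928
```

```bash
python3 look.py l17; python3 - <<'E'
from h import *
np.set_printoptions(precision=4,suppress=True)
from scipy.spatial.transform import Rotation as Ro
s=robot.read_state(); J=Ro.from_rotvec(s['orientation']).as_matrix()[:,1]; print("jaw",np.degrees(np.arctan2(J[1],J[0])),s['q'])
for t in "stud plate_tab plate_hole plate_slot_end plate".split():
    for n in ("side","top"):
        for m in robot.mark_of(n,t):
            if m['p']>.5: print(t,n,round(m['p'],2),np.array(m['point']))
E
for n in s t; do python3 - $n <<'E'
import cv2,sys
n=sys.argv[1]; a=cv2.imread(f"pics/l17{n}.png")
if n=='s': cv2.imwrite("pics/p1.png",cv2.resize(a[185:285,325:400],None,fx=6,fy=6,interpolation=cv2.INTER_CUBIC)); cv2.imwrite("pics/p2.png",cv2.resize(a[135:225,230:330],None,fx=6,fy=6,interpolation=cv2.INTER_CUBIC))
else: cv2.imwrite("pics/p3.png",cv2.resize(a[180:245,275:365],None,fx=8,fy=8,interpolation=cv2.INTER_CUBIC)); cv2.imwrite("pics/p4.png",cv2.resize(a[230:300,140:220],None,fx=8,fy=8,interpolation=cv2.INTER_CUBIC))
E
done
```

```text
t 45.775 tcp [ 0.3941 -0.1561  0.2139] F [0.4881 0.6384 0.1498] [-0.0457  0.5998  0.225 ] tau [-0.0102 -0.1061  0.0219] op 0.09330370748623429
[ 0.5111  0.4103 -0.0509] 0.0089 top@.072 [0.4989 0.3701] [130.9317 298.7933 384.      23.      22.    ]
[0.4881 0.27   0.047 ] 0.0027 top@.072 [0.4837 0.2643] [189.799  308.7042 391.      23.      22.    ]
[ 0.4314  0.8412 -2.2614] 0.0015 top@.072 [0.3787 0.2789] [176.7212 369.0508 426.      23.      23.    ]
jaw -2.2407261678801653 [-0.4982 -0.3649  1.9536 -0.      1.552  -0.4591]
stud side 0.65 [281.6 166.7]
stud side 0.56 [429.6 325.5]
stud top 0.56 [166.8 252.5]
plate_tab side 0.8 [366.4 200.7]
plate_tab side 0.59 [282.1 163.1]
plate_tab top 0.72 [316.4 192.1]
plate_tab top 0.58 [317.6 212.5]
plate_hole side 0.85 [362.5 235.3]
plate_hole top 0.61 [319.  208.9]
plate_slot_end side 0.85 [362.6 224.7]
plate_slot_end side 0.74 [331.2 219.7]
plate_slot_end top 0.76 [315.2 203.3]
plate_slot_end top 0.63 [247.5 231.3]
plate side 0.87 [359.8 255.3]
plate top 0.9 [317.5 215.6]
```

View pics/l17.png

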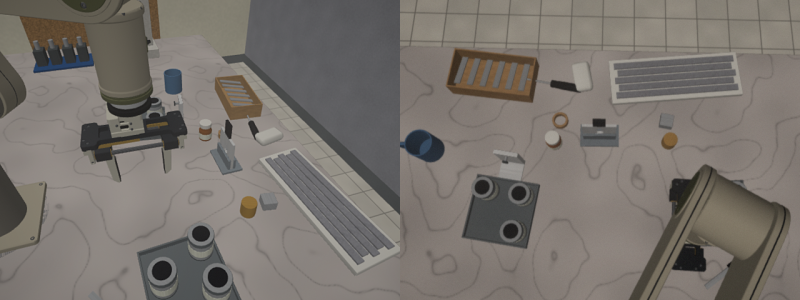

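View pics/p1.png

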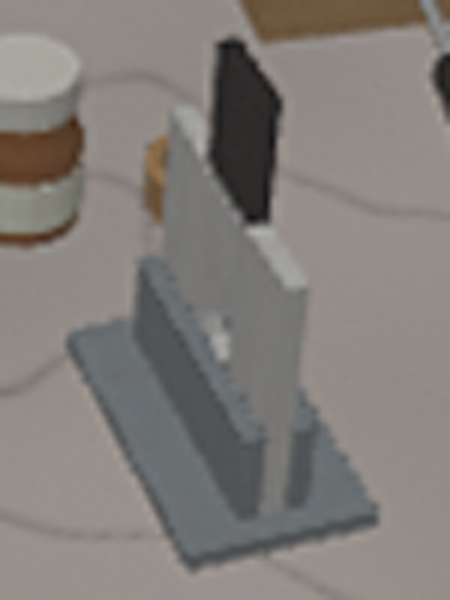

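View pics/p2.png

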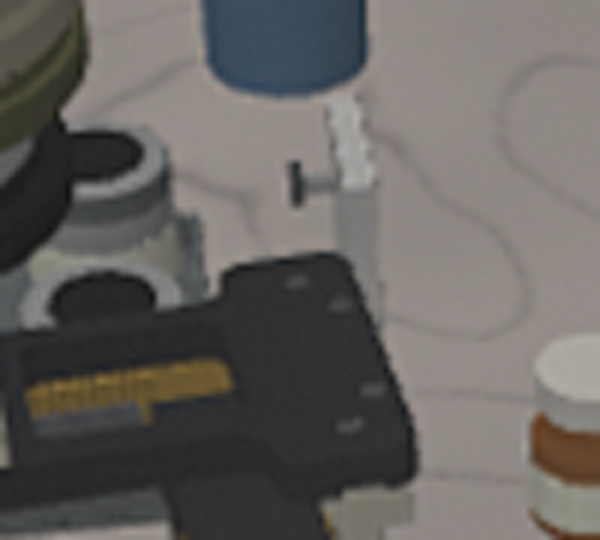

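View pics/p3.png

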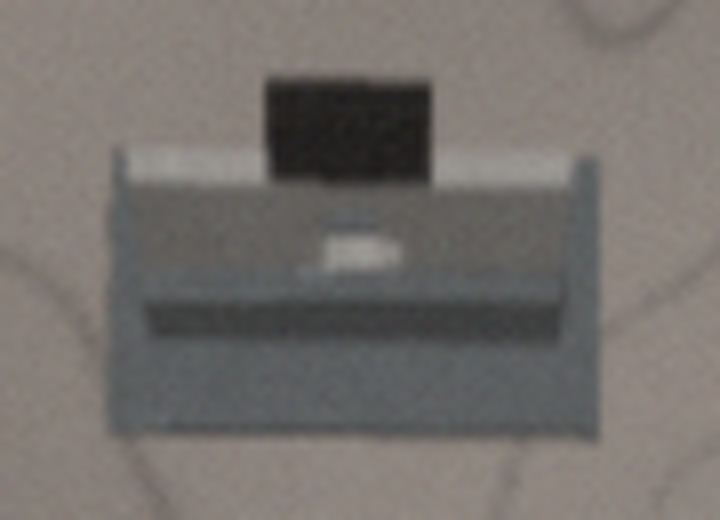

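View pics/p4.png

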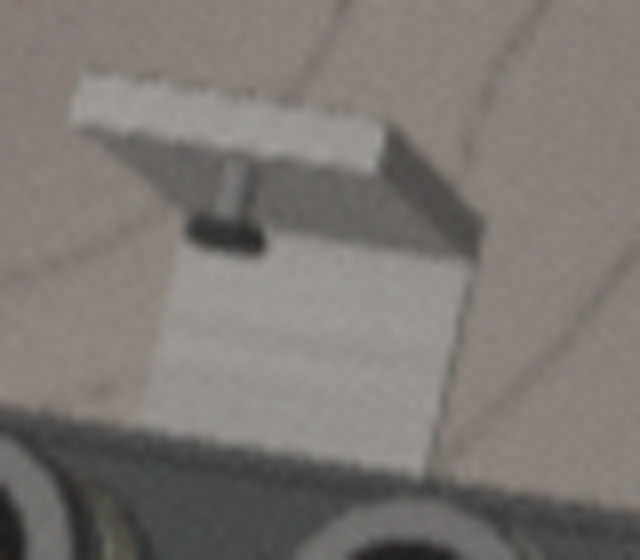

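```bash
python3 - <<'E'
from h import *
np.set_printoptions(precision=4,suppress=True)
t3=lambda u,v:(275+u/8,180+v/8)
for nm,u,v,z in [("fl",127,182,.108),("fr",575,187,.108),("bl",127,148,.108),("br",575,152,.108),("tabbl",267,78,.158),("tabbr",432,78,.158),
 ("rack fl",108,436,.008),("rack fr",598,438,.008),("lip l",147,303,.045),("lip r",562,303,.045)]:
    print(nm,atz("top",t3(u,v),z))
t4=lambda u,v:(140+u/8,230+v/8)
s2=lambda u,v:(230+u/6,135+v/6)
print("stud head", tri(s2(296,184),t4(227,236)))
print("stud root", tri(s2(335,184),t4(238,165)))
print("board top front corners", atz("top",t4(70,125),.106),atz("top",t4(380,170),.106),atz("top",t4(70,125),.111),atz("top",t4(380,170),.111))
print("nominal stud local", )
c,s_=np.cos(np.radians(-8.1)),np.sin(np.radians(-8.1))
for lx in(.142,.135,.130): print(lx,.437+c*lx,.322+s_*lx)
print("model px", proj("top",(.437+c*.1325,.322+s_*.1325,.088)),proj("side",(.437+c*.1325,.322+s_*.1325,.088)))
p1=lambda u,v:(325+u/6,185+v/6)
print("tri fr corner",tri(p1(303,288),t3(575,187)), "fl",tri(p1(172,110),t3(127,182)))
E
```

```text
fl [0.673  0.0903 0.108 ]
fr [ 0.6743 -0.0098  0.108 ]
bl [0.6809 0.0906 0.108 ]
br [ 0.6825 -0.0096  0.108 ]
tabbl [0.6814 0.058  0.158 ]
tabbr [0.6823 0.0228 0.158 ]
rack fl [0.6397 0.0991 0.008 ]
rack fr [ 0.6421 -0.0195  0.008 ]
lip l [0.6629 0.0886 0.045 ]
lip r [ 0.6653 -0.0092  0.045 ]
stud head (array([0.5689, 0.3059, 0.0865]), np.float64(0.0003723333634675521))
stud root (array([0.5851, 0.3055, 0.084 ]), np.float64(0.0007597795452507608))
board top front corners [0.5888 0.3371 0.106 ] [0.5803 0.2684 0.106 ] [0.5877 0.3356 0.111 ] [0.5792 0.2672 0.111 ]
nominal stud local
0.142 0.5775833593957511 0.3019920250648633
0.135 0.5706531937917353 0.30297833368842636
0.13 0.5657030755031525 0.3036828398481143
model px [169.562 259.664] [279.1711 165.7437]
tri fr corner (array([ 0.6773, -0.0103,  0.1066]), np.float64(0.00510100488667257)) fl (array([0.674 , 0.0904, 0.1059]), np.float64(0.0006307786663604175))
```

>>> {"api": "play_rows", "payload": {"plan": [{"slide": [0.5,0.35,0],"roll": 0.4,"fingers": 1},{"slide": [0.95,0.66,0],"roll": 0,"fingers": 1},{"slide": [0.95,0.66,0],"roll": 0,"fingers": 1},{"slide": [0.95,0.66,0],"roll": 0,"fingers": 1},{"slide": [0.95,0.66,0],"roll": 0,"fingers": 1},{"slide": [0.95,0.66,0],"roll": 0,"fingers": 1},{"slide": [0.95,0.66,0],"roll": 0,"fingers": 1},{"slide": [0.95,0.66,0],"roll": 0,"fingers": 1},{"slide": [0.95,0.66,0],"roll": 0,"fingers": 1},{"slide": [0.95,0.66,0],"roll": 0,"fingers": 1},{"slide": [0.4,0.26,0],"roll": 0,"fingers": 1},{"slide": [0,0,0],"roll": 0,"fingers": 1},{"slide": [0,0,0],"roll": 0,"fingers": 1}]}}

```text
t: 47.9
tool_pos: [0.6771, 0.0401, 0.213]
orientation: [1.194, 1.219, -1.195]
force: [-1.1, -0.1, 0.8]
opening: 0.0929
```

```bash
cat > st.py <<'E'
from h import *
from scipy.spatial.transform import Rotation as Ro
np.set_printoptions(precision=4,suppress=True)
s=robot.read_state(); M=Ro.from_rotvec(s['orientation']).as_matrix(); J=M[:,1]
print("t",s['t'],"tcp",s['tool_pos'],"jaw",np.degrees(np.arctan2(J[1],J[0])).round(2),"down",M[:,0],"F",s['force'],"op",s['opening'],"q",s['q'])
E
python3 st.py; python3 look.py l18 >/dev/null
```

```text
t 47.9 tcp [0.6771 0.0401 0.213 ] jaw 1.14 down [-0.0007 -0.0002 -1.    ] F [-1.1021 -0.097   0.8179] op 0.09288865687374315 q [-0.0164  0.3451  1.25   -0.0002  1.5472 -0.0362]
```

View pics/l18.png

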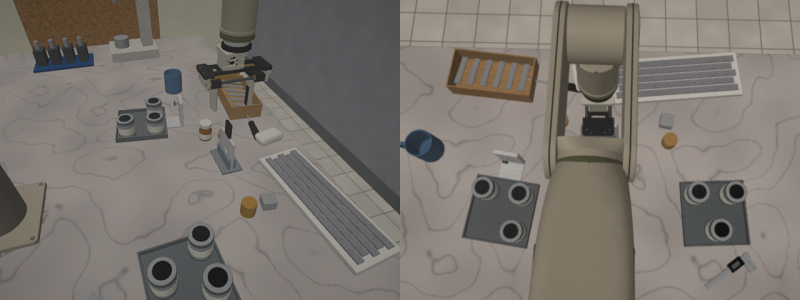

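>>> {"api": "play_rows", "payload": {"plan": [{"slide": [0.02,0.01,-0.9],"roll": 0,"fingers": 1},{"slide": [0,0,-1],"roll": 0,"fingers": 1},{"slide": [0,0,-0.8],"roll": 0,"fingers": 1},{"slide": [0,0,-0.33],"roll": 0,"fingers": 1},{"slide": [0,0,0],"roll": 0,"fingers": 1},{"slide": [0,0,0],"roll": 0,"fingers": 1}]}}

```text
t: 48.75
tool_pos: [0.679, 0.0406, 0.1241]
orientation: [1.196, 1.217, -1.193]
force: [-1.2, -0.2, 0.6]
opening: 0.0924
```

```bash
python3 st.py; python3 look.py l19 >/dev/null; python3 -c "
import cv2
a=cv2.imread('pics/l19s.png'); cv2.imwrite('pics/p5.png',cv2.resize(a[130:290,290:450],None,fx=3.7,fy=3.7,interpolation=cv2.INTER_CUBIC))"
```

```text
t 48.75 tcp [0.679  0.0406 0.1241] jaw 1.14 down [ 0.0023 -0.0001 -1.    ] F [-1.1587 -0.1924  0.5639] op 0.09243289536726815 q [-0.0156  0.3982  1.3472 -0.      1.3939 -0.0355]
```

View pics/p5.png

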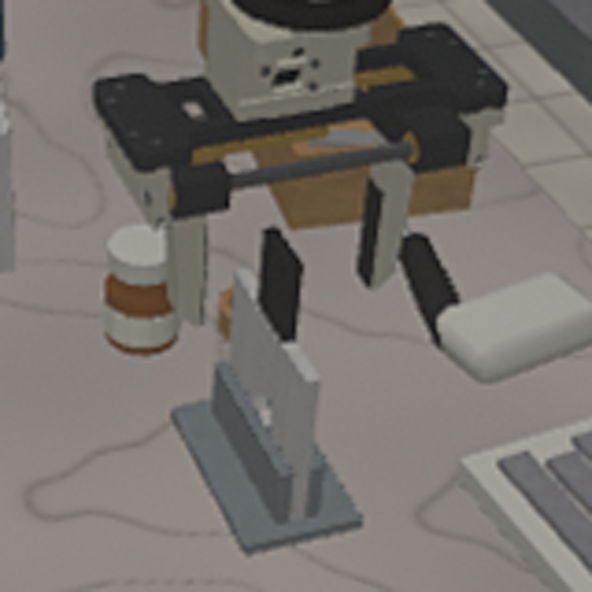

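>>> {"api": "play_rows", "payload": {"plan": [{"slide": [-0.02,0,0],"roll": 0,"fingers": -1},{"slide": [0,0,0],"roll": 0,"fingers": -1},{"slide": [0,0,0],"roll": 0,"fingers": -1},{"slide": [0,0,0],"roll": 0,"fingers": -1},{"slide": [0,0,0],"roll": 0,"fingers": -1},{"slide": [0,0,0],"roll": 0,"fingers": -1},{"slide": [0,0,0],"roll": 0,"fingers": -1},{"slide": [0,0,0],"roll": 0,"fingers": -1}], "squeeze": 40}}

```text
t: 49.85
tool_pos: [0.6775, 0.0407, 0.1223]
orientation: [1.194, 1.219, -1.194]
force: [-0.1, 0.1, -1.0]
opening: 0.0177
```

```bash
python3 st.py
```

```text
t 49.85 tcp [0.6775 0.0407 0.1223] jaw 1.15 down [-0. -0. -1.] F [-0.1049  0.0742 -1.035 ] op 0.017685565761904092 q [-0.0155  0.398   1.3507 -0.      1.3929 -0.0355]
```

Still closing; wait more.

>>> {"api": "play_rows", "payload": {"plan": [{"slide": [0,0,0],"roll": 0,"fingers": -1},{"slide": [0,0,0],"roll": 0,"fingers": -1},{"slide": [0,0,0],"roll": 0,"fingers": -1},{"slide": [0,0,0],"roll": 0,"fingers": -1}]}}

```text
t: 50.35
tool_pos: [0.6775, 0.0407, 0.1223]
orientation: [1.194, 1.219, -1.194]
force: [0.1, 0.7, 0.4]
opening: 0.0078
```

```bash
python3 st.py
```

```text
t 50.35 tcp [0.6775 0.0407 0.1223] jaw 1.15 down [-0. -0. -1.] F [0.1025 0.7096 0.4039] op 0.007811213124710255 q [-0.0155  0.3981  1.3507 -0.      1.3929 -0.0355]
```

>>> {"api": "play_rows", "payload": {"plan": [{"slide": [0,0,0.2],"roll": 0,"fingers": -1},{"slide": [0,0,0.4],"roll": 0,"fingers": -1},{"slide": [0,0,0.5],"roll": 0,"fingers": -1},{"slide": [0,0,0.6],"roll": 0,"fingers": -1},{"slide": [0,0,0.6],"roll": 0,"fingers": -1},{"slide": [0,0,0.6],"roll": 0,"fingers": -1},{"slide": [0,0,0.6],"roll": 0,"fingers": -1},{"slide": [0,0,0.4],"roll": 0,"fingers": -1},{"slide": [0,0,0],"roll": 0,"fingers": -1}]}}

```text
t: 51.48
tool_pos: [0.6782, 0.0407, 0.2409]
orientation: [1.196, 1.217, -1.193]
force: [0.3, 0.6, -0.8]
opening: 0.0078
```

```bash
python3 st.py; python3 look.py l20 >/dev/null; python3 -c "
import cv2
a=cv2.imread('pics/l20s.png'); cv2.imwrite('pics/p6.png',cv2.resize(a[100:290,270:450],None,fx=3.1,fy=3.1,interpolation=cv2.INTER_CUBIC))"
```

```text
t 51.475 tcp [0.6782 0.0407 0.2409] jaw 1.15 down [ 0.0023 -0.     -1.    ] F [ 0.293   0.5983 -0.8439] op 0.007764828688982435 q [-0.0155  0.3367  1.2099  0.      1.5928 -0.0355]
```

View pics/p6.png

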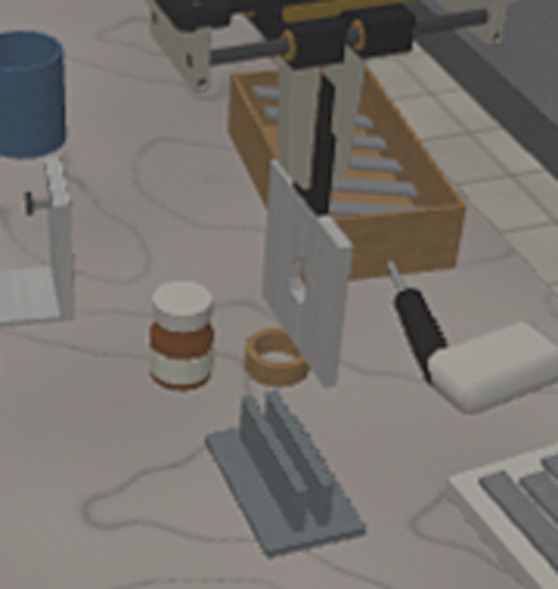

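>>> {"api": "play_rows", "payload": {"plan": [{"slide": [-0.2,0.45,0],"roll": 0,"fingers": -1},{"slide": [-0.44,0.9,0],"roll": -0.3,"fingers": -1},{"slide": [-0.44,0.9,0],"roll": -0.3,"fingers": -1},{"slide": [-0.44,0.9,0],"roll": -0.3,"fingers": -1},{"slide": [-0.44,0.9,0],"roll": -0.21,"fingers": -1},{"slide": [-0.44,0.9,0],"roll": 0,"fingers": -1},{"slide": [-0.44,0.9,0],"roll": 0,"fingers": -1},{"slide": [-0.44,0.9,0],"roll": 0,"fingers": -1},{"slide": [-0.44,0.9,0],"roll": 0,"fingers": -1},{"slide": [-0.44,0.9,0],"roll": 0,"fingers": -1},{"slide": [-0.22,0.36,0],"roll": 0,"fingers": -1},{"slide": [0,0,0],"roll": 0,"fingers": -1},{"slide": [0,0,-0.4],"roll": 0,"fingers": -1},{"slide": [0,0,-0.6],"roll": 0,"fingers": -1},{"slide": [0,0,-0.6],"roll": 0,"fingers": -1},{"slide": [0,0,0],"roll": 0,"fingers": -1},{"slide": [0,0,0],"roll": 0,"fingers": -1}]}}

```text
t: 53.7
tool_pos: [0.5462, 0.3079, 0.1913]
orientation: [1.308, 1.142, -1.308]
force: [-0.1, 0.6, -1.5]
opening: 0.0076
```

```bash
python3 st.py; python3 look.py l21 >/dev/null; python3 -c "
import cv2
a=cv2.imread('pics/l21s.png'); cv2.imwrite('pics/p7.png',cv2.resize(a[60:220,190:350],None,fx=3.7,fy=3.7,interpolation=cv2.INTER_CUBIC))"
```

```text
t 53.7 tcp [0.5462 0.3079 0.1913] jaw -7.75 down [-0.0002 -0.0001 -1.    ] F [-0.0966  0.5563 -1.5248] op 0.007614120016910583 q [0.4315 0.216  1.4425 0.     1.4833 0.5667]
```

View pics/p7.png

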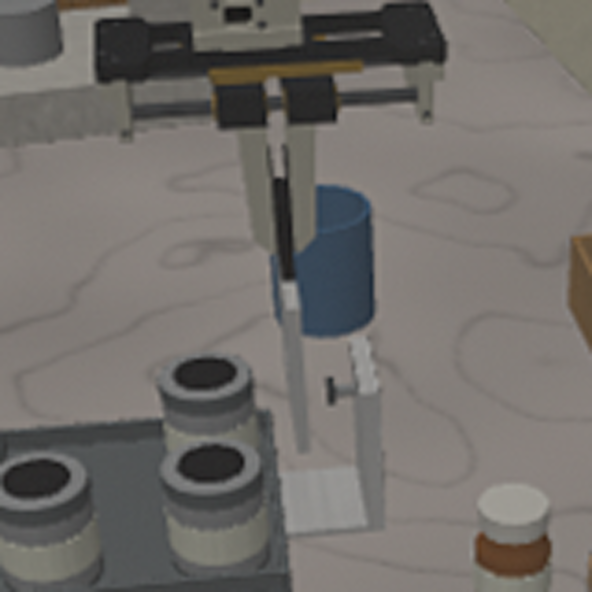

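View pics/l21.png

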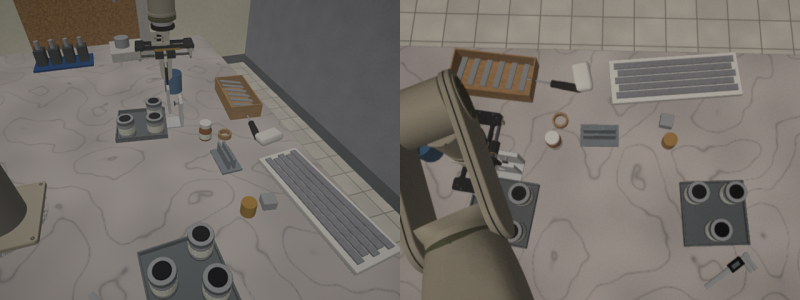

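```bash
python3 -c "
import cv2
a=cv2.imread('pics/l21t.png'); cv2.imwrite('pics/p8.png',cv2.resize(a[220:310,110:230],None,fx=6.6,fy=6.6,interpolation=cv2.INTER_CUBIC))"
```

View pics/p8.png

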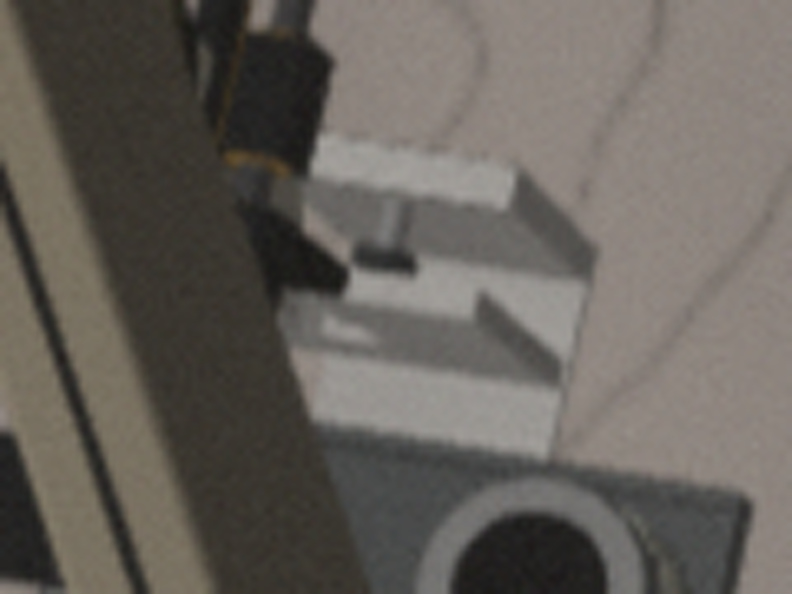

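```bash
cat > model.py <<'E'
from h import *
def plate(tcp,yaw,dz=-.114):
    n=np.array([np.cos(yaw),np.sin(yaw),0]); l=np.array([-np.sin(yaw),np.cos(yaw),0]); o=np.array(tcp)+[0,0,dz]
    return lambda x,y,z:o+n*x+l*y+np.array([0,0,z])
E
python3 - <<'E'
from model import *
np.set_printoptions(precision=1,suppress=True)
P=plate((.5462,.3079,.1913),np.radians(-7.75))
c8=lambda p:((p[0]-110)*6.6,(p[1]-220)*6.6); c7=lambda p:((p[0]-190)*3.7,(p[1]-60)*3.7)
for nm,x,y,z in [("front bot -y",-.004,-.05,0),("back bot -y",.004,-.05,0),("front top -y",-.004,-.05,.1),("back top -y",.004,-.05,.1),("hole",0,0,.045),("slotend",0,0,.077)]:
    X=P(x,y,z); print(nm,"top crop",np.array(c8(proj("top",X))),"side crop",np.array(c7(proj("side",X))))
for nm,X in [("head tri",(.5689,.3059,.0865)),("head est",(.5685,.305,.088))]:
    print(nm,np.array(c8(proj("top",X))),np.array(c7(proj("side",X))))
E
```

```text
front bot -y top crop [557.2 392.2] side crop [296.2 451. ]
back bot -y top crop [563.4 363.4] side crop [309.1 449.8]
front top -y top crop [471.6 321.4] side crop [284.8 306.2]
back top -y top crop [478.5 289.9] side crop [298.6 305.1]
hole top crop [335.2 317. ] side crop [291.  345.6]
slotend top crop [301.6 292.6] side crop [287.4 299.4]
head tri [385.2 260.1] [330.2 391. ]
head est [387.  260.5] [329.8 389.8]
```

>>> {"api": "play_rows", "payload": {"plan": [{"slide": [0,0.03,-0.4],"roll": 0,"fingers": -1},{"slide": [0,0,-0.5],"roll": 0,"fingers": -1},{"slide": [0,0,-0.27],"roll": 0,"fingers": -1},{"slide": [0,0,0],"roll": 0,"fingers": -1},{"slide": [0,0,0],"roll": 0,"fingers": -1},{"slide": [0,0,0],"roll": 0,"fingers": -1},{"slide": [0,0,0],"roll": 0,"fingers": -1}]}}

```text
t: 54.68
tool_pos: [0.5464, 0.309, 0.1567]
orientation: [1.309, 1.142, -1.307]
force: [-0.7, -0.1, -1.9]
opening: 0.0079
```

```bash
python3 st.py; python3 look.py l22 >/dev/null; python3 -c "
import cv2
a=cv2.imread('pics/l22t.png'); cv2.imwrite('pics/p9.png',cv2.resize(a[220:310,110:230],None,fx=6.6,fy=6.6,interpolation=cv2.INTER_CUBIC))
a=cv2.imread('pics/l22s.png'); cv2.imwrite('pics/p10.png',cv2.resize(a[100:220,210:330],None,fx=5,fy=5,interpolation=cv2.INTER_CUBIC))"
```

```text
t 54.675 tcp [0.5464 0.309  0.1567] jaw -7.73 down [ 0.0007  0.0003 -1.    ] F [-0.6955 -0.1067 -1.9357] op 0.007935902787639554 q [0.4331 0.2382 1.4807 0.     1.4219 0.568 ]
```

View pics/p9.png

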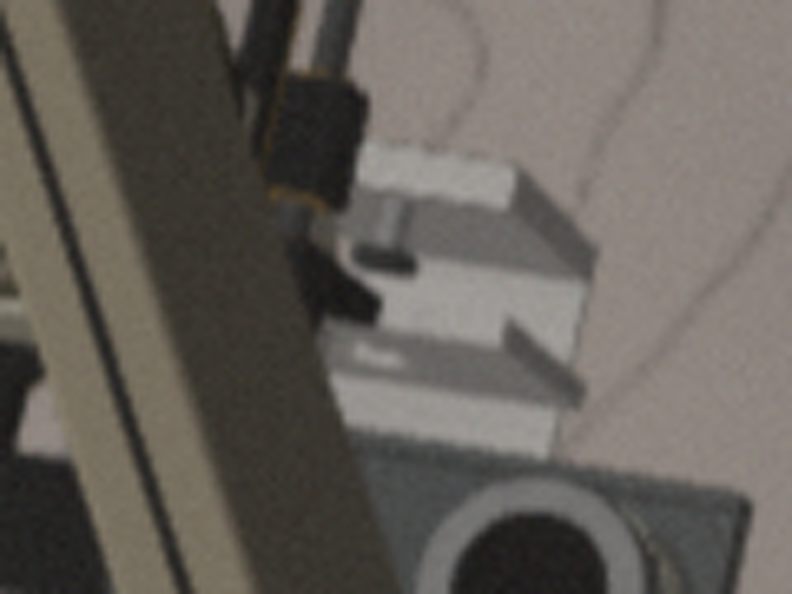

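View pics/p10.png

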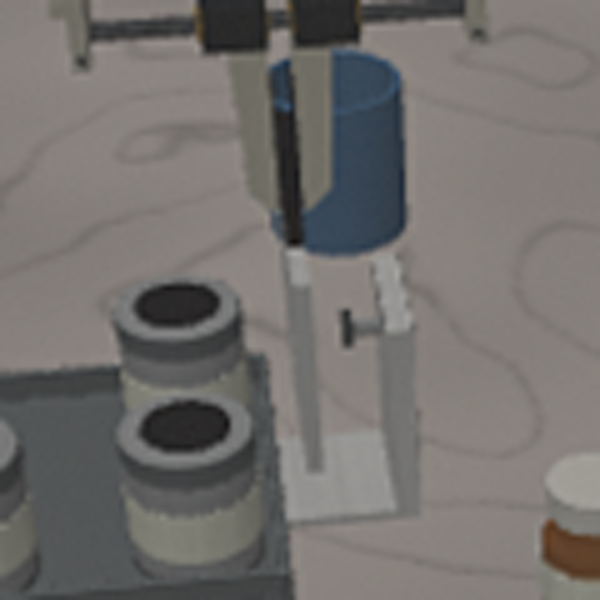

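>>> {"api": "play_rows", "payload": {"plan": [{"slide": [0.2,-0.027,-0.01],"roll": 0,"fingers": -1},{"slide": [0.2,-0.027,0],"roll": 0,"fingers": -1},{"slide": [0.15,-0.02,0],"roll": 0,"fingers": -1},{"slide": [0.1,-0.014,0],"roll": 0,"fingers": -1},{"slide": [0.1,-0.014,0],"roll": 0,"fingers": -1},{"slide": [0,0,0],"roll": 0,"fingers": -1}]}}

```text
t: 55.52
tool_pos: [0.5688, 0.3058, 0.1559]
orientation: [1.308, 1.142, -1.308]
force: [0.5, 0.3, -1.3]
opening: 0.0076
```

```bash
python3 st.py; python3 look.py l23 >/dev/null; python3 -c "
import cv2
a=cv2.imread('pics/l23t.png'); cv2.imwrite('pics/p11.png',cv2.resize(a[220:310,110:230],None,fx=6.6,fy=6.6,interpolation=cv2.INTER_CUBIC))
a=cv2.imread('pics/l23s.png'); cv2.imwrite('pics/p12.png',cv2.resize(a[100:220,210:330],None,fx=5,fy=5,interpolation=cv2.INTER_CUBIC))"
```

```text
t 55.525 tcp [0.5688 0.3058 0.1559] jaw -7.74 down [-0.0001 -0.     -1.    ] F [ 0.4875  0.3428 -1.3429] op 0.007561242524479908 q [0.4139 0.2871 1.4247 0.     1.4299 0.5491]
```

View pics/p11.png

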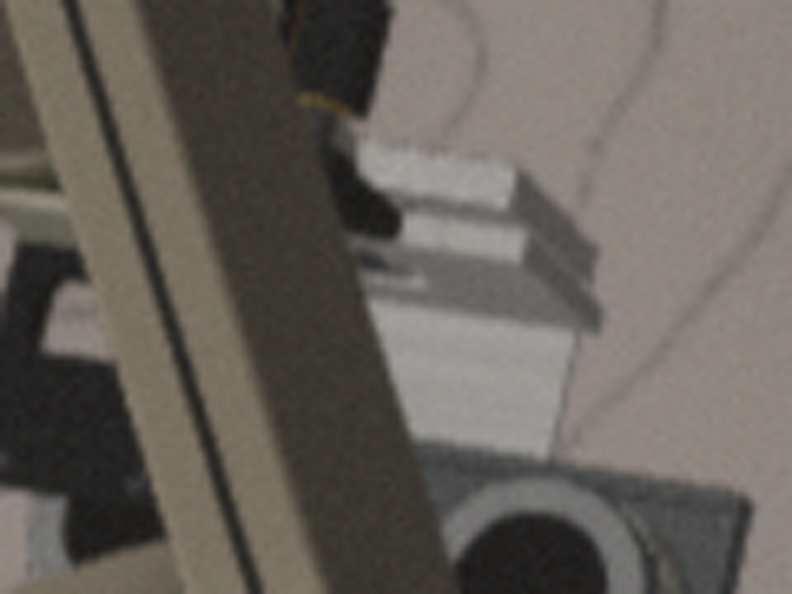

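View pics/p12.png

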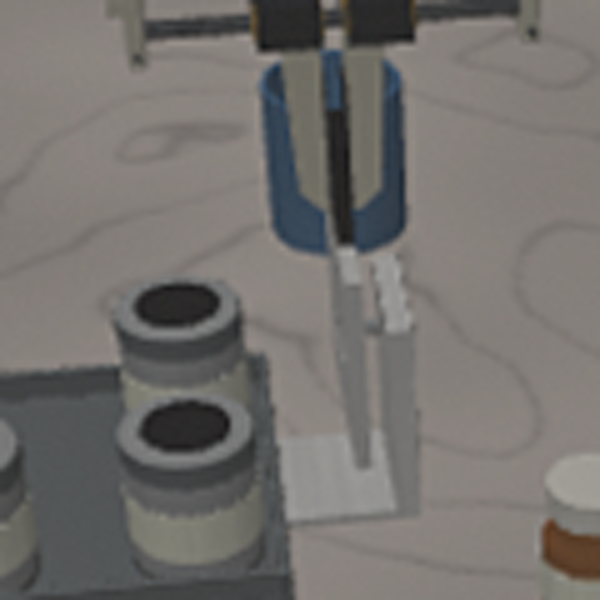

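>>> {"api": "play_rows", "payload": {"plan": [{"slide": [0.1,-0.014,0],"roll": 0,"fingers": -1},{"slide": [0.1,-0.014,0],"roll": 0,"fingers": -1},{"slide": [0.08,-0.011,0],"roll": 0,"fingers": -1},{"slide": [0.03,-0.004,0],"roll": 0,"fingers": -1},{"slide": [0,0,0],"roll": 0,"fingers": -1},{"slide": [0,0,0],"roll": 0,"fingers": -1}]}}

```text
t: 56.38
tool_pos: [0.5779, 0.3046, 0.1559]
orientation: [1.308, 1.142, -1.308]
force: [0.2, -0.2, -1.4]
opening: 0.0075
```

```bash
python3 st.py; python3 look.py l24 >/dev/null; python3 -c "
import cv2
a=cv2.imread('pics/l24t.png'); cv2.imwrite('pics/p13.png',cv2.resize(a[220:310,110:230],None,fx=6.6,fy=6.6,interpolation=cv2.INTER_CUBIC))
a=cv2.imread('pics/l24s.png'); cv2.imwrite('pics/p14.png',cv2.resize(a[100:220,210:330],None,fx=5,fy=5,interpolation=cv2.INTER_CUBIC))"
```

```text
t 56.375 tcp [0.5779 0.3046 0.1559] jaw -7.73 down [-0.0001 -0.     -1.    ] F [ 0.2136 -0.1804 -1.3727] op 0.007529597920380004 q [0.4066 0.3068 1.401  0.     1.4339 0.5415]
```

View pics/p13.png

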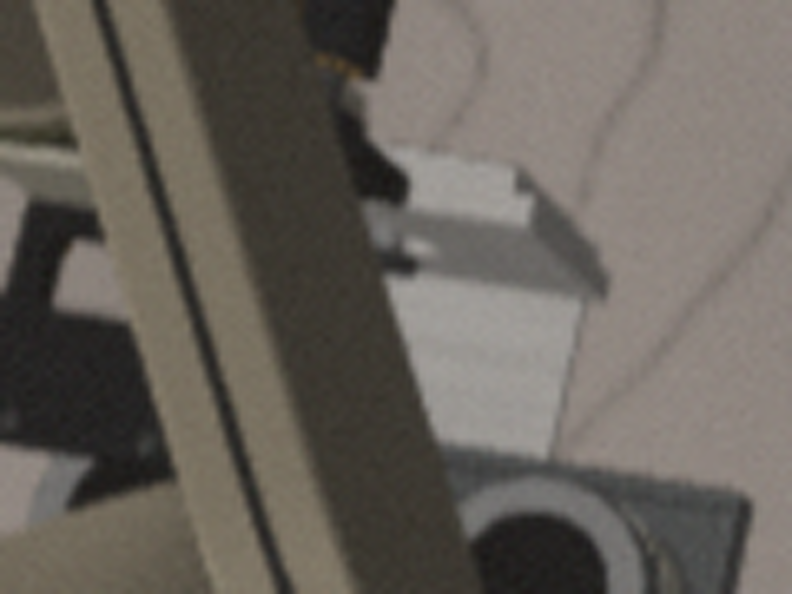

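View pics/p14.png

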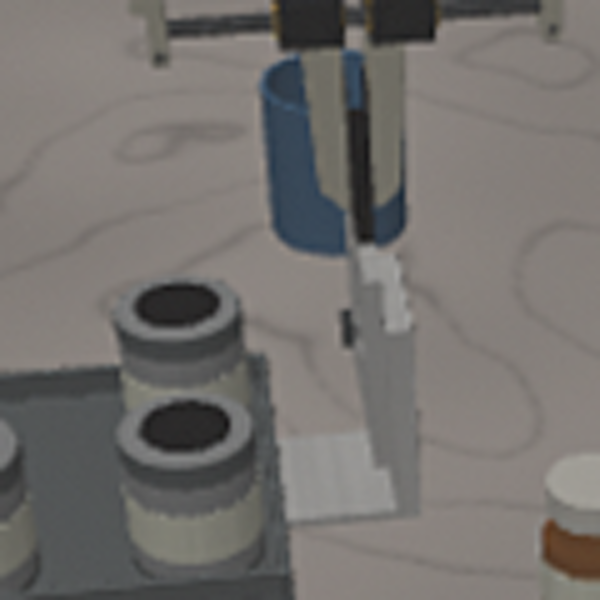

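>>> {"api": "play_rows", "payload": {"plan": [{"slide": [0,0,-0.1],"roll": 0,"fingers": -1},{"slide": [0,0,-0.15],"roll": 0,"fingers": -1},{"slide": [0,0,-0.15],"roll": 0,"fingers": -1},{"slide": [0,0,-0.15],"roll": 0,"fingers": -1},{"slide": [0,0,0],"roll": 0,"fingers": -1}]}}

```text
t: 57.1
tool_pos: [0.5775, 0.3044, 0.1386]
orientation: [1.307, 1.143, -1.309]
force: [-0.1, -0.2, -2.4]
opening: 0.0081
```

```bash
python3 st.py
```

```text
t 57.1 tcp [0.5775 0.3044 0.1386] jaw -7.73 down [-0.0012 -0.0005 -1.    ] F [-0.0887 -0.1525 -2.3813] op 0.008071691648839602 q [ 0.4065  0.319   1.4184 -0.      1.4055  0.5415]
```

>>> {"api": "play_rows", "payload": {"plan": [{"slide": [0,0,-0.15],"roll": 0,"fingers": -1},{"slide": [0,0,-0.15],"roll": 0,"fingers": -1},{"slide": [0,0,-0.1],"roll": 0,"fingers": -1},{"slide": [0,0,-0.08],"roll": 0,"fingers": -1},{"slide": [0,0,0],"roll": 0,"fingers": -1},{"slide": [0,0,0],"roll": 0,"fingers": -1}]}}

```text
t: 57.85
tool_pos: [0.578, 0.3046, 0.1252]
orientation: [1.308, 1.142, -1.308]
force: [-0.2, -0.3, 1.4]
opening: 0.0075
```

```bash
python3 st.py; python3 look.py l25 >/dev/null; python3 -c "
import cv2
a=cv2.imread('pics/l25t.png'); cv2.imwrite('pics/p15.png',cv2.resize(a[220:310,110:230],None,fx=6.6,fy=6.6,interpolation=cv2.INTER_CUBIC))
a=cv2.imread('pics/l25s.png'); cv2.imwrite('pics/p16.png',cv2.resize(a[100:220,210:330],None,fx=5,fy=5,interpolation=cv2.INTER_CUBIC))"
```

```text
t 57.85 tcp [0.578  0.3046 0.1252] jaw -7.73 down [ 0.0001  0.     -1.    ] F [-0.1678 -0.3414  1.3953] op 0.007508062583298842 q [ 0.4066  0.3293  1.431  -0.      1.3812  0.5415]
```

View pics/p15.png

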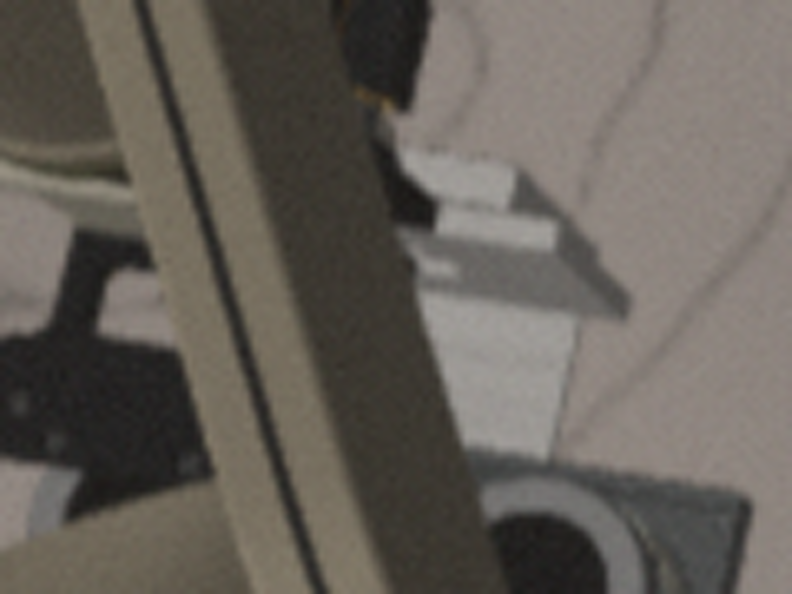

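View pics/p16.png

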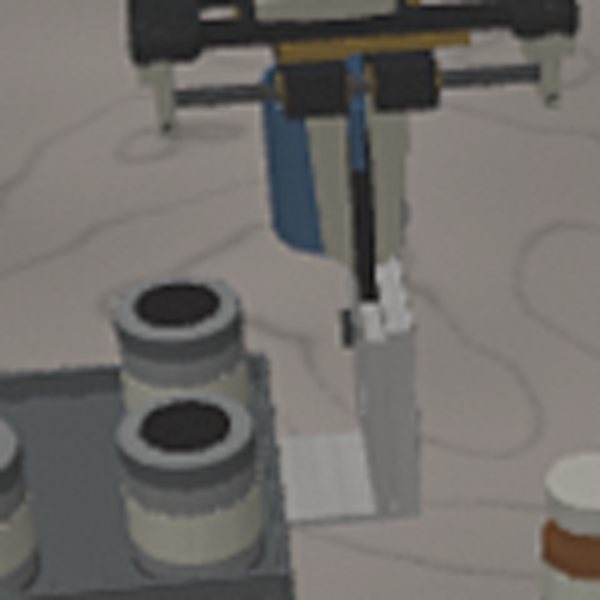

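>>> {"api": "play_rows", "payload": {"plan": [{"slide": [0,0,-0.04],"roll": 0,"fingers": -1},{"slide": [0,0,0],"roll": 0,"fingers": -1},{"slide": [0,0,0],"roll": 0,"fingers": -1}]}}

```text
t: 58.32
tool_pos: [0.5781, 0.3046, 0.125]
orientation: [1.308, 1.142, -1.307]
force: [-3.8, -1.7, 6.4]
opening: 0.0078
```

```bash
python3 st.py;
```

```text
t 58.325 tcp [0.5781 0.3046 0.125 ] jaw -7.73 down [ 0.0006  0.0002 -1.    ] F [-3.7785 -1.746   6.3746] op 0.0077736732502231825 q [ 0.4066  0.3293  1.4313 -0.      1.3804  0.5415]
```

>>> {"api": "play_rows", "payload": {"plan": [{"slide": [0,0,0.03],"roll": 0,"fingers": -1},{"slide": [0,0,0],"roll": 0,"fingers": -0.4},{"slide": [0,0,0],"roll": 0,"fingers": -0.4},{"slide": [0,0,0],"roll": 0,"fingers": -0.4},{"slide": [0,0,0],"roll": 0,"fingers": -0.4}]}}

```text
t: 58.95
tool_pos: [0.5779, 0.3046, 0.1246]
orientation: [1.308, 1.142, -1.308]
force: [0.3, 0.1, -0.2]
opening: 0.0278
```

```bash
python3 st.py; python3 look.py l26 >/dev/null; python3 -c "
import cv2
a=cv2.imread('pics/l26s.png'); cv2.imwrite('pics/p17.png',cv2.resize(a[100:220,210:330],None,fx=5,fy=5,interpolation=cv2.INTER_CUBIC))"
```

```text
t 58.95 tcp [0.5779 0.3046 0.1246] jaw -7.73 down [-0.0001 -0.     -1.    ] F [ 0.3141  0.0593 -0.1754] op 0.027758423191638248 q [0.4065 0.3298 1.4314 0.     1.3805 0.5415]
```

View pics/p17.png

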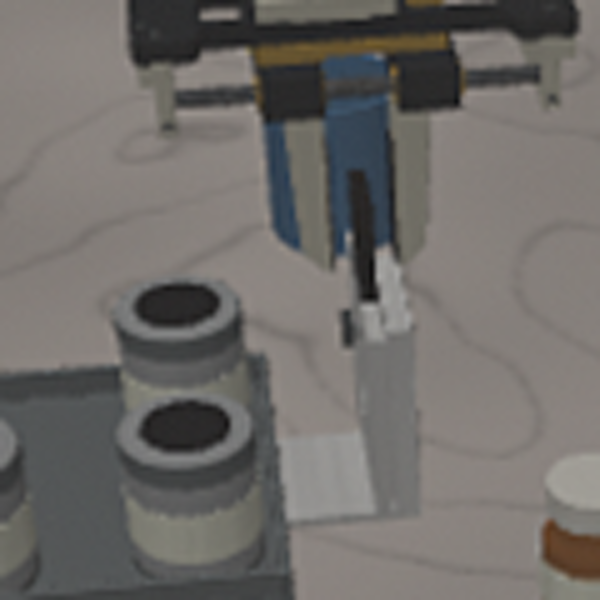

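>>> {"api": "play_rows", "payload": {"plan": [{"slide": [0,0,0.3],"roll": 0,"fingers": -0.4},{"slide": [0,0,0.6],"roll": 0,"fingers": -0.4},{"slide": [0,0,1],"roll": 0,"fingers": -0.4},{"slide": [0,0,1],"roll": 0,"fingers": -0.4},{"slide": [0,0,0.8],"roll": 0,"fingers": -0.4},{"slide": [-0.6,-0.9,0],"roll": 0,"fingers": -0.4},{"slide": [-0.6,-0.9,0],"roll": 0,"fingers": -0.4},{"slide": [-0.6,-0.9,0],"roll": 0,"fingers": -0.4},{"slide": [-0.6,-0.9,0],"roll": 0,"fingers": -0.4},{"slide": [-0.6,-0.9,0],"roll": 0,"fingers": -0.4},{"slide": [-0.5,-0.9,0],"roll": 0,"fingers": -0.4},{"slide": [-0.5,-0.9,0],"roll": 0,"fingers": -0.4},{"slide": [-0.5,-0.9,0],"roll": 0,"fingers": -0.4},{"slide": [-0.5,-0.9,0],"roll": 0,"fingers": -0.4},{"slide": [-0.5,-0.9,0],"roll": 0,"fingers": -0.4},{"slide": [0,0,0],"roll": 0,"fingers": -0.4},{"slide": [0,0,0],"roll": 0,"fingers": -0.4}]}}

```text
t: 61.18
tool_pos: [0.4135, 0.0348, 0.2369]
orientation: [1.31, 1.141, -1.306]
force: [-0.5, 0.5, 0.1]
opening: 0.028
```

```bash
python3 st.py; python3 look.py l27; python3 -c "
import cv2,numpy as np
a=cv2.imread('pics/l27s.png'); cv2.imwrite('pics/p18.png',cv2.resize(a[100:220,210:330],None,fx=5,fy=5,interpolation=cv2.INTER_CUBIC))
a=cv2.imread('pics/l27t.png'); cv2.imwrite('pics/p19.png',cv2.resize(a[220:310,110:230],None,fx=6.6,fy=6.6,interpolation=cv2.INTER_CUBIC))"
```

```text
t 61.175 tcp [0.4135 0.0348 0.2369] jaw -7.76 down [ 0.0022  0.0003 -1.    ] F [-0.5186  0.4588  0.1189] op 0.02795789426542398 q [-0.04   -0.4011  1.9392  0.0004  1.6013  0.0955]
t 61.275 tcp [0.4134 0.0352 0.2363] F [-0.7362 -0.8535 -1.1615] [ 0.0087 -0.193  -0.1456] tau [-0.0363 -0.0756 -0.0025] op 0.02813708526511114
[0.5124 0.2824 0.1977] 0.1024 top@.072 [0.593  0.3229] [162.1548 247.8158 157.      26.      11.    ]
[ 0.5041  0.3978 -0.0128] 0.0117 top@.072 [0.4986 0.3701] [130.9305 298.973  372.      23.      21.    ]
[ 0.5017 -0.3529  0.0749] 0.0017 top@.072 [ 0.5029 -0.3541] [538.1286 306.0625 397.      23.      23.    ]
[ 0.4988 -0.2466  0.0758] 0.0012 top@.072 [ 0.4999 -0.2476] [478.3912 306.3444 387.      22.      22.    ]
[0.4829 0.2635 0.0769] 0.0003 top@.072 [0.4837 0.2646] [189.6542 308.7201 385.      22.      22.    ]
[ 0.3816 -0.1922  0.4398] 0.0 top@.072 [ 0.3956 -0.3067] [514.5647 367.0082 432.      24.      23.    ]
[ 0.4312  0.8417 -2.2624] 0.0019 top@.072 [0.3786 0.279 ] [176.6709 369.1234 416.      23.      23.    ]
[ 0.3519 -0.2102  0.4509] 0.0597 top@.072 [ 0.3035 -0.3401] [536.9114 422.7293 254.      27.      25.    ]
```

View pics/p18.png

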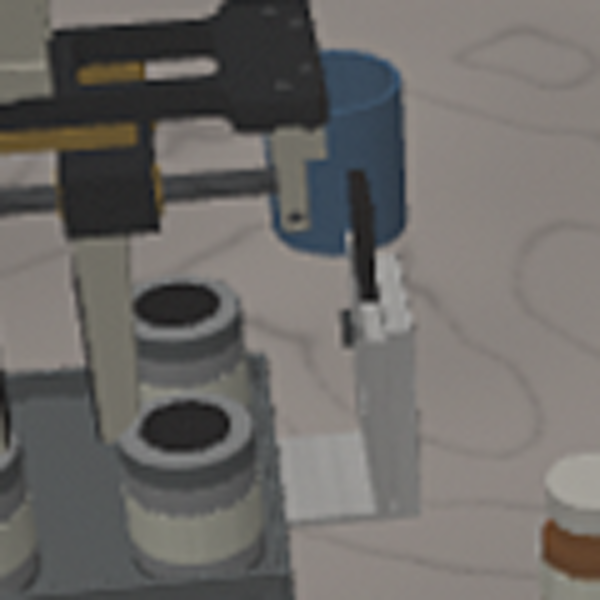

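View pics/p19.png

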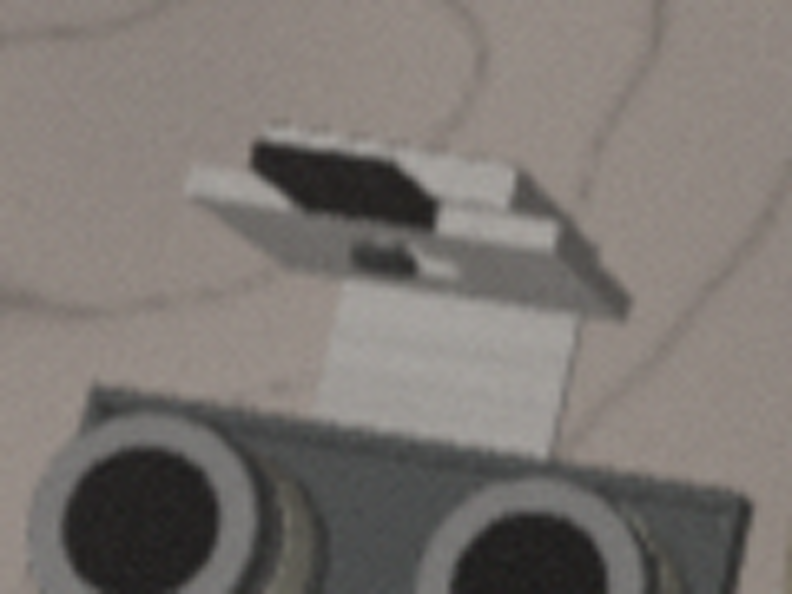

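View pics/l27.png

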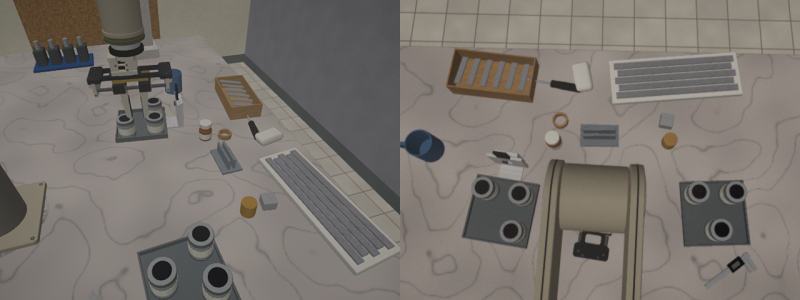

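```bash
python3 - <<'E'
from h import *
np.set_printoptions(precision=4,suppress=True)
for t in "oil_jar test_weight tape_roll gauge_block".split():
    m=robot.mark_of("top",t)
    if m: print(t,atz("top",m[0]['point'],0)[:2],m[0]['p'])
print(robot.close_job()); print(robot.read_state()['t'])
E
```

```text
test_weight [ 0.6566 -0.1714] 0.9
tape_roll [0.7211 0.1563] 0.82
gauge_block [ 0.7263 -0.1644] 0.75
the job is handed in; nothing more can be done
None
the job is handed in; nothing more can be done
```

The job is handed in at about 61 s of robot time: all six canisters are sorted and the keyhole plate is hanging on the stud. The hand-in gives no verdict, so the points below are my own checks.

- **Sorting:** I lifted and weighed every canister. Three read about 5–7 N and are in the tray with the stud board. The other three read about 1–2.5 N and are in the plain tray. The two groups were clearly apart.
- **Plate:** the head went into the keyhole without resistance. The plate slid down about 31 mm until it met the end of the slot, where the upward force rose to about 6 N, and it stayed in place when I let go.
- **Last pictures:**
  - All six canisters stood upright in their trays.
  - The stud head showed in front of the hung plate, and the gripper touched nothing.
  - Canister positions were the same as after placing. I saw no sign of one being knocked aside.
- **Bystanders:** the test weight, tape roll and gauge block read within about 4 mm of where they started. The network did not report the oil jar in the last query, but in the picture it is where it was.
- **Disagreement:** the two-view height of the stud came out about 1.5 mm below the 88 mm given in the text. That is within the calibration error, so I aimed between the two values and it fitted.

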